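Cure a cemented lens under the pistol lamp

TASK

Set the thumbwheel of the exposure timer to 6, stand the lens cell between the four pins of the slide carriage without dropping it, and push the carriage fully home under the light guide. Then squeeze the curing gun's trigger all the way, hold it for about half a second and let it go. Leave the other things on the bench where they are.

Things in the scene. Friction and masses are not known exactly. Their poses are not given: they have to be found in the camera images.
- timer: exposure timer, a grey steel box 150 x 100 x 75 mm (x, y, z) fixed to the bench; origin at the centre of its underside. A white thumbwheel with black rims, 52 mm in diameter, 22 mm wide, its axle level along the box's y, stands 13 mm proud of the middle of its top; of its digits 0 to 9 the one lying uppermost, between two white index lines, is the setting
- wheel_top (a point): uppermost point of the thumbwheel's rim, 88 mm above the bench, fixed to the timer; the axle is 26 mm straight below it; axes as the timer's (the rim rolls along x)
- timer_wheel (a joint): turn of the thumbwheel in rad: digit n is at 0.628 n (16.3 mm of rim per digit). It settles by itself on the nearest whole digit when let go; stops at 0 and 9. It grows (higher digits come up) as the top of the rim is rolled towards the timer's +x; 1 to 2 N along the rim turns it, and the rim grips a fingertip pressed down on it with 5 to 20 N
- rig: curing rig fixed to the bench: a wooden board 260 x 340 x 20 mm (x, y, z) with a slide carriage on two rods along y at its -x side, and a white pistol-shaped lamp lying on its side on a column at its +x side, the gun's axis along x at y = -40 mm, 125 mm above the bench; its body and clamp screw reach 160 mm. Origin at the centre of the board's underside on the bench
- guide_tip (a point): lower end of the gun's bent black light guide (10 mm thick), 88 mm above the bench over the exposure place; axes as the rig's. From here it rises to 125 mm and runs level along the rig's +x into the muzzle, 75 mm away; a round amber shield of 56 mm stands across it 65 mm from here
- slide (a joint): travel of the slide carriage in m: 0 pulled out (rig y = +70 mm), 0.110 fully home under the light guide against its stop; it grows as the carriage is pushed towards the rig's -y; it slides with about 1.5 N of friction and stays where it is left
- nest (a point): centre of the carriage's top face among the four pins, 44 mm above the bench, axes as the rig's; moves with the carriage. The carriage is an aluminium plate 78 mm in x, 118 mm in y, with a flat black round pad here. The steel pins are 6 mm thick and 6 mm high and stand at x = +-22, y = +-22 mm from this point, leaving the cell about 4 mm of play all round
- push_post (a point): centre of the top of the carriage's push post, at its outer end, 65 mm in the rig's +y from the nest and 36 mm above the carriage's top (80 mm above the bench): a steel post 12 mm thick with a black round head 18 mm wide and 10 mm high at its top; axes as the rig's
- trigger_pad (a point): middle of the face of the gun's grey trigger where a finger presses, 125 mm above the bench; moves with the trigger; axes as the rig's but turned by the trigger's joint. The trigger is a lever 46 mm long, 9 mm thick and 18 mm high that hinges about a vertical pin at its +y end (rig x = 73, y = -62 mm) and is squeezed towards the rig's +x, against the grip
- trigger (a joint): turn of the trigger in rad: 0 released, 0.27 fully squeezed; its spring lets it go back to 0 by itself. At its pad the travel is 9 mm and the force 3 N at the start, 7 N at the end
- grip_back (a point): point on the back (rig +x) face of the gun's fixed grip, straight behind the trigger pad, 125 mm above the bench; axes as the rig's. The grip is 30 mm thick in x, 28 mm high and reaches from y = -54 to -154 mm of the rig. Along x, from trigger face to grip back, it is 51 mm at the pad (55 mm at the trigger's free end) when released and 43 mm when fully squeezed
- cell_center (a point): centre, half-way up, of the lens cell: a dark knurled metal cylinder 48 mm in diameter and 28 mm high, 80 to 170 g, with a glass lens in its open top; it stands upright with the lens up, its z axis up, its centre 14 mm above what it stands on
- lap: bystander: bright steel polishing lap, a disc of 58 mm with a knob, 48 mm high; origin at the centre of its underside
- jar: bystander: brown jar, 60 mm in diameter and 85 mm high; origin at the centre of its underside
- loupe: bystander: black eye loupe, 38 mm wide and 36 mm high; origin at the centre of its underside
Things that resemble listed ones, but are neither listed nor needed, are in the scene too. Leave any brown look-alike of the part that bears cell_center alone.

How it is judged:
By the outcome, as a careful person would: the job done as asked, in the order asked, and still so for the second after the job is handed in, with the robot touching nothing.
It also fails if it takes over 72 s, if anything falls off the work surface, if the arm or the gripper's body presses on something with over 40 N, if the wrist force passes 120 N, or if a joint passes its speed limit or range.

ROBOT

A 7-joint arm with a two-finger parallel gripper is mounted at the origin on the work surface. World frame = base frame: x ahead of the robot, y to its left, z up, the work surface at z = 0. Lengths are in mm, angles in rad, forces in N, time in s.
With the tool pointing down it reaches from about 400 to 875 mm from the base axis. Payload 4.4 kg.
Tool frame: the origin (TCP) lies on the centre line of the jaws, within the pads' length; the fingertips stand 25 mm ahead of it and the grasp point (between the pads) lies 6 mm ahead of it (ctrl.finger_overhang is the distance from the TCP to the fingertips, in mm); z points along the fingers, y is the line along which they close (so a half turn about z gives the same grasp; the last joint's range is limited). The gripper opens to 85 mm and grips with 20 to 120 N. Pads are 22 mm wide; open, the fingers measure 114 mm over their backs; the gripper's body (76 mm by 85 mm) begins 54 mm behind the grasp point. The pads swing forward as they close: fully open they stand 13 mm farther back than shut.
Start: joints at [-1.232, 0.628, 0.038, 1.517, -0.027, 0.996, -0.02], TCP at [255.971, 597.492, 226.613] pointing down, gripper open.
Joint ranges: [-3.06, 3.06], [-0.37, 2.12], [-1.25, 1.32], [0.18, 2.47], [-1.1, 4.24], [0.23, 1.98], [-2.94, 2.94]. Speed limits (rad/s): [2.57, 2.57, 3.14, 3.14, 3.14, 3.14, 3.14].

INTERFACE

Orientations are given as [roll, pitch, yaw] about the fixed x, y, z axes, in that order (R = Rz(yaw) Ry(pitch) Rx(roll)).
In Python, from cell import ctrl gives the robot as it stands. The module is installed in compiled form; this text tells all that it offers.
- The arm moves only by the tool play_rows, never from a script. Its argument "targets" is a list of rows, each a list of 5 numbers: the closure, from 0 (fully open) to 1 (shut), then the shift along the tool's x, y, z in cm, then the turn about the tool's z in degrees. In form: [[gripper, dx, dy, dz, spin], ...]. A call has 1 to 10 rows; each row is the pose to reach, as a shift and turn from the pose commanded when the call began, along the tool's axes at that moment; what a row does not reach only later rows make up. A row lasts 1/10 s, in which the tool goes at most 50 mm and 8.59 degrees, less where a joint would pass 70% of its speed; a pose out of reach is approached as far as the arm can. A call with a gripper value outside its range is refused whole. The fingers move at their own pace and stop on an object; the grip force is fixed at half the most. Time passes only in rows, so rows that repeat a pose let the fingers close. It gives the time, the measured TCP pose, the force, the opening and the grip force at its end, in the units of the state.
- ctrl.read_state(): the state, without advancing time (a new reading comes with each control period).
- ctrl.get_image(name): name is "scene" or "top"; returns (picture, depth): 480x640x3 uint8, red, green, blue; 480x640 float32, mm along the optical axis (not along the pixel's ray), 0 where there is no reading.
- ctrl.calibration(name): a dict with "vfov" (degrees; the focal length in pixels is half the picture's height over the tangent of half this angle, whatever the lens; pixels are square), "cx", "cy" (the principal point, pixels), "extrinsics" (4x4, takes a point from camera to world coordinates). Camera axes: x right, y down, z forward; pixel columns grow to the right and rows downward; lengths in mm; the calibration is good to about 2 mm. A picture is of the moment at which its call begins. calibration takes no time and is no camera call.
- ctrl.finish_job(): hands the job in; it is judged then, once.
Trained networks look in the newest picture that a camera, given by its name, has taken for a name from the list of things; names that differ only in an ending like _2 or _b are one class to them, and where a whole thing is asked for, a point or a joint stands for the part that bears it (a point fixed in the world has none). Each returns a list of dicts, best first, with "confidence" (0 to 1); they miss things now and then, are a little off and sometimes report something else, mostly with a low value. They report only what shows in the picture. A call takes as long as a camera call. They do not tell look-alikes from the thing itself.
- ctrl.search_frame(camera, name): "bbox" ([left, top, right, bottom] in pixels, round what is visible of it).
- ctrl.trace(camera, name): "pixels" (480x640 bool, what is visible of it) and "bbox" ([left, top, right, bottom] in pixels, round what is visible of it).
The state is a dict: "clock": time; "qpos": joint angles; "qd": joint speeds; "tau": joint torques, N m; "eef_pos": TCP position; "tool_rot": TCP orientation; "force": force on the tool from outside, world axes, zero at the start; "torque": the same for the moment, N m; "width": finger opening in mm; "gripper_force": force on a finger pad.
Only numpy, scipy, OpenCV 4.12 (cv2) and the standard library are available. Lean on these libraries where they do the work, as an engineer would, in place of code of your own. Each camera call takes 0.05 s, during which the arm holds its last target. There are 200 camera calls.

## Working session

There is one attempt and no reset: what is moved stays moved. The work goes in short steps, Python scripts to look and compute and a tool call to move; the robot and the scene stay as the last step left them, time stands still between calls to the robot, and variables do not carry over. Pictures are saved under pics/ and viewed, at most 10 in all, crops included, and the job is handed in when it is done.

Besides the shell and the picture viewer there is one more tool, called after "Call:" as name(argument=value, ...) on one line, values as JSON. play_rows: Moves the arm, as the interface text tells. Its arguments: {"type":"object","properties":{"targets":{"type":"array"}},"required":["targets"]}

```bash
mkdir -p pics; cat > h.py <<'E'
import numpy as np, cv2
from cell import ctrl
def cam(n):
    c=ctrl.calibration(n); f=240/np.tan(np.radians(c["vfov"]/2)); return c,f
def cloud(n,d):
    c,f=cam(n); v,u=np.mgrid[0:480,0:640]
    P=np.stack([(u-c["cx"])*d/f,(v-c["cy"])*d/f,d,np.ones_like(d)],-1)
    P=(P@np.array(c["extrinsics"]).T)[...,:3]; P[d==0]=np.nan; return P
def proj(n,p):
    c,f=cam(n); q=np.linalg.inv(np.array(c["extrinsics"]))@np.append(p,1); return q[0]/q[2]*f+c["cx"],q[1]/q[2]*f+c["cy"]
def save(img,name,crop=None,s=1):
    if crop: img=img[crop[1]:crop[3],crop[0]:crop[2]]
    cv2.imwrite("pics/"+name,cv2.resize(img[...,::-1],None,fx=s,fy=s,interpolation=cv2.INTER_CUBIC))
E
python3 - <<'E'
from h import *
np.set_printoptions(precision=1,suppress=True)
s=ctrl.read_state();print({k:np.round(s[k],3) for k in("clock","eef_pos","tool_rot","width","force")},ctrl.finger_overhang)
for n in("scene","top"):
    im,d=ctrl.get_image(n); np.savez(n+"0.npz",im=im,d=d); save(im,n+"0.png"); P=cloud(n,d)
    print(n,np.array(ctrl.calibration(n)["extrinsics"]))
    for o in("timer","wheel_top","rig","guide_tip","nest","push_post","trigger_pad","grip_back","cell_center","lap","jar","loupe"):
        try:
            for r in ctrl.trace(n,o)[:3]:
                m=r["pixels"];q=P[m];q=q[~np.isnan(q[:,0])]
                print(o,round(r["confidence"],2),r["bbox"],np.median(q,0),np.percentile(q,2,axis=0),np.percentile(q,98,axis=0))
        except Exception as e: print(o,e)
E
```

```text
{'clock': np.float64(0.0), 'eef_pos': array([255.7, 596.9, 225.7]), 'tool_rot': array([-3.1, -0. ,  2.7]), 'width': np.float64(85.163), 'force': array([0.3, 0.1, 0.4])} 25.0
scene [[  -0.8    0.4   -0.5 1230.3]
 [   0.6    0.4   -0.6  834.6]
 [   0.    -0.8   -0.6  784.7]
 [   0.     0.     0.     1. ]]
timer 0.93 [229.0, 160.3, 287.6, 208.5] [ 511.7 -321.5   63.3] [ 426.6 -405.9   10.6] [ 573.7 -301.2   85.3]
timer 0.47 [251.4, 164.6, 265.8, 172.2] [ 497.3 -354.9   85.4] [ 480.6 -368.4   78.8] [ 512.2 -347.4   90.7]
wheel_top 0.84 [229.2, 159.0, 289.9, 204.8] [ 511.9 -321.6   63.6] [ 428.3 -406.    10.7] [ 574.3 -301.2   85.4]
wheel_top 0.41 [249.1, 203.1, 420.8, 324.9] [579.4  51.8  21.7] [ 427.2 -118.3    7.2] [681.2 204.  143.7]
rig 0.74 [250.4, 201.4, 420.5, 324.4] [580.4  50.3  21.7] [ 426.5 -121.8    6.2] [681.1 204.1 143.7]
guide_tip 0.9 [246.6, 198.4, 419.8, 324.0] [580.8  48.5  21.6] [ 426.3 -132.9    2.1] [681.3 204.3 143.7]
guide_tip 0.55 [225.2, 157.6, 288.7, 211.3] [ 511.  -321.5   63.6] [ 426.4 -404.4   11.8] [ 573.5 -301.2   85.1]
nest 0.66 [340.0, 238.2, 397.7, 277.8
[... 2426 characters left out ...]
140.4, 238.5, 167.6, 255.3] [550.4 455.9  25.4] [528.3 436.8   5.9] [571.4 479.8  30.3]
cell_center 0.54 [161.3, 201.1, 179.7, 217.9] [643.6 422.3  25.8] [623.3 403.2   8.7] [664.  445.3  31.3]
lap 0.61 [202.5, 281.9, 218.8, 301.0] [433.4 312.   13.2] [407.7 290.1   6.9] [458.  341.8  48.6]
jar 0.85 [458.0, 167.8, 490.4, 192.1] [ 694.5 -358.3   81.8] [ 670.8 -391.4   10.1] [ 723.1 -339.9   88.2]
loupe 0.48 [191.4, 178.0, 211.1, 198.5] [692.  328.1  35.2] [676.8 312.9  -1.4] [710.  345.5  40.1]
loupe 0.41 [251.3, 184.0, 386.7, 297.6] [545.7  28.1  20.6] [ 420.6 -129.5   15.2] [670.8 193.3 143.6]
loupe 0.3 [265.1, 243.9, 315.3, 281.1] [499.1 103.2  43.5] [459.4  46.1  18.8] [540.2 161.4  78.4]
```

View both.

```bash
python3 - <<'E'
from h import *
a=np.load("scene0.npz")["im"];b=np.load("top0.npz")["im"]
save(a,"s1.png",(170,140,510,400),2.3)
save(b,"t1.png",(130,140,510,320),2.1)
E
```

```text
(no output)
```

View pics/s1.png

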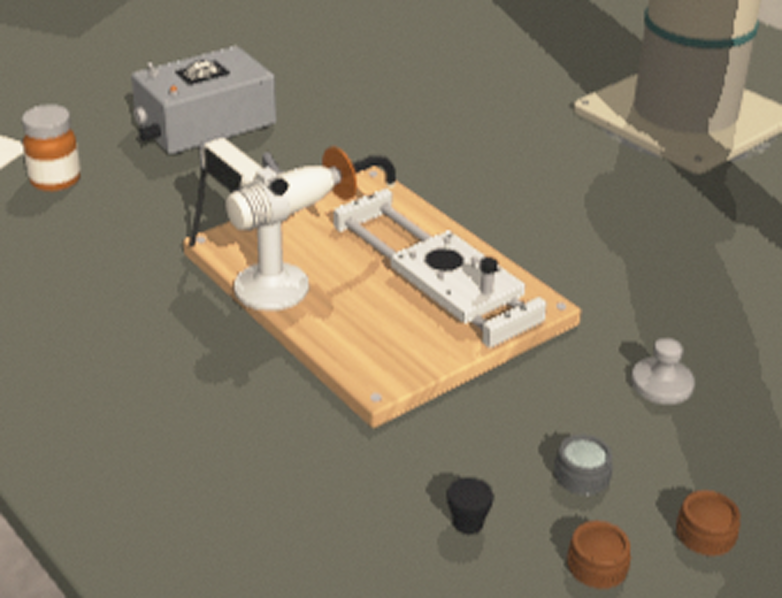

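View pics/t1.png

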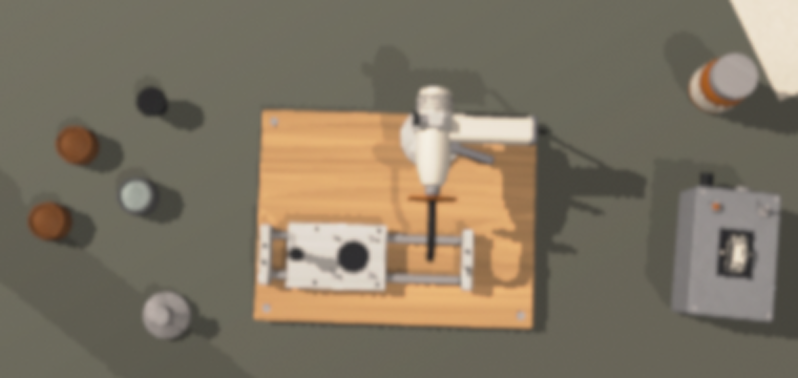

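```bash
python3 - <<'E'
from h import *
np.set_printoptions(precision=1,suppress=True)
def rect(p):
    r=cv2.minAreaRect(p[:,:2].astype(np.float32)); return np.round(r[0],1),np.round(r[1],1),round(r[2],2)
for n in("scene","top"):
    z=np.load(n+"0.npz"); P=cloud(n,z["d"]);X,Y,Z=P[...,0],P[...,1],P[...,2]
    def sel(x0,x1,y0,y1,z0,z1): return P[(X>x0)&(X<x1)&(Y>y0)&(Y<y1)&(Z>z0)&(Z<z1)]
    def rep(t,q): print(n,t,len(q),q.mean(0),rect(q))
    rep("board",sel(380,720,-180,230,17,24)); rep("timer",sel(400,600,-430,-290,72,78)); rep("wheel",sel(440,560,-390,-320,80,95))
    rep("carriage",sel(440,560,20,180,41,47)); rep("post",sel(460,540,120,180,74,84))
    rep("celltop",sel(540,625,310,400,22,34)); rep("guide",sel(440,540,-80,10,100,140)); rep("gun",sel(540,720,-150,30,100,165))
    im=z["im"]; g=im.astype(int); m=(abs(g).max(-1)<75)&(Z>40)&(Z<48)&(X>470)&(X<530)&(Y>60)&(Y<150)
    rep("pad",P[m])
    m=(Z>22)&(Z<34)&(X>540)&(X<625)&(Y>310)&(Y<400)
    for zz in(20,): 
        c=P[(Z>8)&(Z<40)&(X>540)&(X<625)&(Y>310)&(Y<400)]; print("ct",c.min(0),c.max(0))
a=np.load("scene0.npz")["im"];b=np.load("top0.npz")["im"]
A=cv2.resize(a[158:180,243:275],(600,412),interpolation=cv2.INTER_CUBIC)
B=cv2.resize(np.rot90(b[240:275,462:500],1),(350,380),interpolation=cv2.INTER_CUBIC)[:380]
C=np.zeros((412,960,3),np.uint8);C[:,:600]=A;C[:380,605:955]=B
save(C,"w1.png",None,0.83)
E
```

```text
scene board 6286 [571.9  60.6  20.5] (array([549.7,  34.7]), array([343.6, 269. ]), 87.07)
scene timer 688 [ 497.2 -353.3   75.4] (array([ 493.8, -357.2]), array([107.8, 151.3]), 81.63)
scene wheel 95 [ 501.6 -354.1   84.5] (array([ 499.4, -350.4]), array([ 50.3, 113.7]), 84.58)
scene carriage 897 [505.  108.1  44.3] (array([501.6, 106.4]), array([122.4,  82.6]), 86.26)
scene post 44 [504.8 153.   78.8] (array([504.3, 152. ]), array([18.1, 15.5]), 47.1)
scene celltop 346 [582.2 354.7  26.9] (array([582.9, 354.3]), array([48. , 44.8]), 19.7)
scene guide 86 [513.8  -1.5 120.9] (array([515.5,  -2.1]), array([ 9.8, 48.5]), 85.53)
scene gun 1534 [628.3 -22.8 133.9] (array([600.8, -43.2]), array([148.8, 143.1]), 71.12)
scene pad 104 [500.  88.  45.] (array([499.8,  87.6]), array([33.1, 34.2]), 39.24)
ct [557.3 330.3   8.4] [606.7 378.6  31.4]
top board 8108 [541.4  30.5  19.9] (array([545.8,  31.6]), array([339.5, 259.7]), 87.07)
top timer 1911 [ 491.8 -360.5   74.8] (array([ 492. , -360.9]), array([100.3, 149.3]), 83.12)
top wheel 189 [ 496.6 -358.9   84.6] (array([ 497. , -358.2]), array([111.7,  43.7]), 2.27)
top carriage 1135 [499.  102.5  43.8] (array([499.6, 104.4]), array([117.8,  77.9]), 87.05)
top post 43 [501.6 148.9  79.1] (array([501.5, 148.7]), array([15.7, 15.7]), 44.68)
top celltop 241 [579.5 350.7  26.5] (array([579.4, 351.6]), array([41.8, 45. ]), 0.32)
top guide 100 [516.1  -6.8 124.8] (array([514.7,  -7.2]), array([ 9.5, 48.6]), 88.7)
top gun 1575 [623.3 -39.4 138.4] (array([599. , -50.2]), array([151.7, 138.9]), 71.71)
top pad 117 [499.3  84.2  44. ] (array([500.1,  83.3]), array([30.3, 27.8]), 88.38)
ct [556.6 326.8   8.8] [600.6 374.1  31.3]
```

View pics/w1.png

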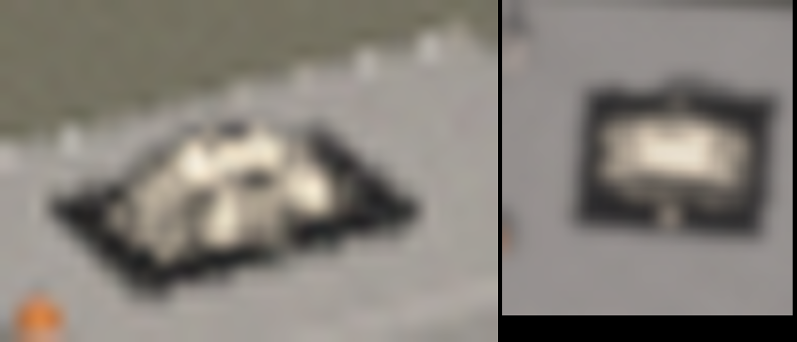

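```bash
cat >> h.py <<'E'
from scipy.spatial.transform import Rotation as R
def go(p,yaw,p0=None,rpy=None):
    s=ctrl.read_state(); p0=s["eef_pos"] if p0 is None else p0; r=R.from_euler("xyz",s["tool_rot"] if rpy is None else rpy)
    d=r.inv().apply(np.array(p)-p0)/10; t=R.from_euler("xyz",[np.pi,0,np.radians(yaw)])
    print("go",p,np.round(d,2),"spin",np.round(np.degrees((r.inv()*t).as_rotvec()),1))
E
python3 - <<'E'
from h import *
s=ctrl.read_state();print(s["eef_pos"],s["tool_rot"])
go([560,250,226],83.1)
r=[np.pi,0,np.radians(83.1)]
go([496,-356,160],83.1,[560,250,226],r)
E
```

```text
[255.95794984 597.48419134 226.60201782] [-3.14156651e+00 -5.29193794e-05  2.73676430e+00]
go [560, 250, 226] [-41.63 -19.96   0.06] spin [-0.  -0.  73.7]
go [496, -356, 160] [-60.93   0.93   6.6 ] spin [0. 0. 0.]
```

Call:
play_rows(targets=[[1,-41.6,-20,0,73.7],[1,-41.6,-20,0,73.7],[1,-41.6,-20,0,73.7],[1,-41.6,-20,0,73.7],[1,-41.6,-20,0,73.7],[1,-41.6,-20,0,73.7],[1,-41.6,-20,0,73.7],[1,-41.6,-20,0,73.7],[1,-41.6,-20,0,73.7],[1,-41.6,-20,0,73.7]])

```text
clock: 2.3
eef_pos: [564.0, 242.5, 227.2]
tool_rot: [3.137, 0.004, 1.44]
force: [-0.3, 0.8, -0.1]
width: -0.2
gripper_force: 0.0
```

Call:
play_rows(targets=[[1,-60,0,0,0],[1,-60,0,0,0],[1,-60,0,0,0],[1,-60,0,0,0],[1,-60,0,0,0],[1,-60,0,0,0],[1,-60,0,0,0],[1,-60,0,0,0],[1,-60,0,0,0],[1,-60,0,0,0]])

```text
clock: 3.3
eef_pos: [499.4, -248.0, 226.8]
tool_rot: [3.141, -0.0, 1.452]
force: [1.4, 0.5, 0.7]
width: -0.2
gripper_force: 0.0
```

```bash
python3 - <<'E'
from h import *
s=ctrl.read_state();print(s["eef_pos"],s["tool_rot"],s["force"],s["qpos"])
go([510,-356,145],83.1)
E
```

```text
[ 499.39048681 -248.00595999  226.80824226] [ 3.14097819e+00 -4.22138607e-04  1.45169985e+00] [1.42125345 0.50969288 0.67994735] [ 0.15049504  0.52141567  0.39531735  1.78717578 -0.25184994  0.88230066
  0.54055207]
go [510, -356, 145] [-10.6    2.33   8.18] spin [ 0.  -0.   0.1]
```

Call:
play_rows(targets=[[1,-5,1.1,2,0],[1,-11.1,2.3,5,0],[1,-11.1,2.3,9.2,0],[1,-11.1,2.3,9.7,0],[1,-11.1,2.3,9.7,0]])

```text
clock: 3.8
eef_pos: [507.8, -358.4, 127.4]
tool_rot: [-3.137, -0.003, 1.45]
force: [-0.6, 1.1, 0.4]
width: 0.1
gripper_force: 0.0
```

```bash
python3 - <<'E'
from h import *
s=ctrl.read_state();print(s["eef_pos"],s["tool_rot"],s["force"])
im,d=ctrl.get_image("scene"); P=cloud("scene",d)
A=cv2.resize(im[145:185,235:283],(720,600),interpolation=cv2.INTER_CUBIC); save(A,"w2.png")
X,Y,Z=P[...,0],P[...,1],P[...,2]
E
```

```text
[ 507.7648812  -358.35922959  127.39549509] [-3.13732751e+00 -2.79178054e-03  1.45005306e+00] [-0.64602404  1.09450162  0.38172926]
```

View pics/w2.png

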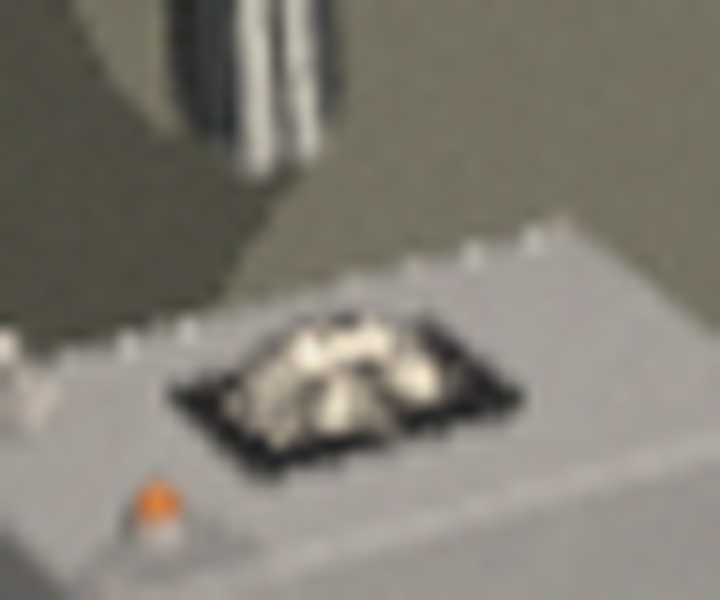

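Call:
play_rows(targets=[[1,0,0,1.2,0],[1,0,0,1.5,0],[1,0,0,1.6,0],[1,0,0,1.6,0],[1,0,0,1.6,0]])

```text
clock: 4.35
eef_pos: [509.4, -359.5, 114.2]
tool_rot: [3.141, 0.0, 1.451]
force: [-0.2, 0.1, 1.3]
width: -0.0
gripper_force: 0.0
```

Call:
play_rows(targets=[[1,0,0,0.2,0],[1,0,0,0.2,0],[1,0,0,0.2,0]])

```text
clock: 4.65
eef_pos: [509.0, -359.6, 111.6]
tool_rot: [-3.142, -0.0, 1.45]
force: [-1.3, 0.9, -0.4]
width: -0.4
gripper_force: 0.0
```

Call:
play_rows(targets=[[1,0,0,0.2,0],[1,0,0,0.2,0],[1,0,0,0.2,0]])

```text
clock: 4.95
eef_pos: [509.0, -359.5, 109.4]
tool_rot: [-3.141, -0.0, 1.45]
force: [-0.9, 1.0, -0.2]
width: 0.1
gripper_force: 0.0
```

Call:
play_rows(targets=[[1,0,0,-0.7,0],[1,0,-0.8,-0.6,0],[1,0,-0.8,-0.3,0],[1,0,-0.8,-0.3,0],[1,0,-0.8,-0.3,0]])

```text
clock: 5.45
eef_pos: [501.0, -358.5, 112.4]
tool_rot: [-3.141, -0.0, 1.45]
force: [0.5, 0.2, -0.3]
width: 0.1
gripper_force: 0.0
```

Call:
play_rows(targets=[[1,0,0,0.1,0],[1,0,0,0.2,0],[1,0,0,0.3,0],[1,0,0,0.3,0]])

```text
clock: 5.85
eef_pos: [501.0, -358.4, 109.3]
tool_rot: [-3.141, -0.0, 1.451]
force: [0.6, 0.1, -0.2]
width: 0.2
gripper_force: 0.0
```

```bash
python3 - <<'E'
from h import *
np.set_printoptions(precision=1,suppress=True)
out=[]
for n,c in(("scene",(235,145,283,185)),("top",(455,225,515,285))):
    im,d=ctrl.get_image(n); P=cloud(n,d); np.savez(n+"1.npz",im=im,d=d)
    q=P[c[1]:c[3],c[0]:c[2]].reshape(-1,3); q=q[(q[:,2]>92)&(q[:,2]<150)]
    for z in range(92,130,6):
        k=q[(q[:,2]>=z)&(q[:,2]<z+6)]
        if len(k): print(n,z,len(k),k.min(0),k.max(0))
    out.append(cv2.resize(im[c[1]:c[3],c[0]:c[2]],(390,340),interpolation=cv2.INTER_CUBIC))
save(np.hstack(out),"w3.png")
E
```

```text
scene 92 1 [ 544.7 -392.5   92.3] [ 544.7 -392.5   92.3]
scene 110 1 [ 507.6 -364.8  116. ] [ 507.6 -364.8  116. ]
scene 116 15 [ 493.  -367.5  116.4] [ 511.3 -346.   121.7]
scene 122 16 [ 487.3 -363.1  122.2] [ 514.7 -344.6  127.7]
scene 128 23 [ 490.2 -366.4  128.3] [ 515.5 -342.7  134. ]
top 116 6 [ 497.  -354.5  117.1] [ 511.  -348.5  121.4]
top 122 12 [ 489.8 -355.4  122.2] [ 515.4 -348.   127.5]
top 128 9 [ 489.6 -352.3  129.4] [ 512.7 -347.8  133.8]
```

View pics/w3.png

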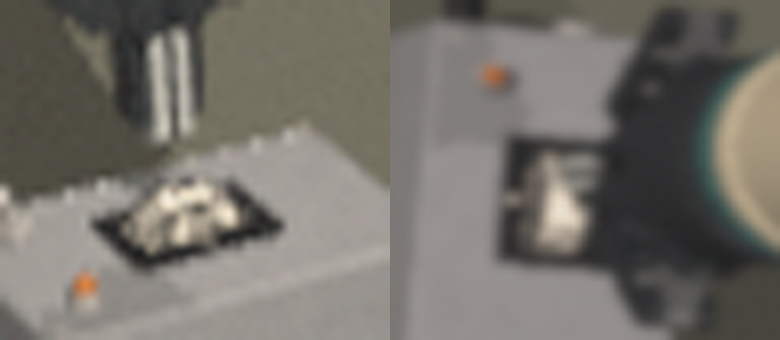

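```bash
python3 - <<'E'
from h import *
np.set_printoptions(precision=1,suppress=True)
s=ctrl.read_state();print(s["clock"],s["eef_pos"],s["tool_rot"],s["force"],s["width"],s["qpos"])
im,d=ctrl.get_image("scene"); P=cloud("scene",d)
for r in range(150,172): print(r,P[r,251:259,2], im[r,251:259].mean(-1))
print(proj("scene",[501,-358,84.3]),proj("scene",[493,-359,88]),proj("scene",[501,-358,116]))
E
```

```text
5.95 [ 501.1 -358.6  109.5] [-3.1 -0.   1.5] [ 0.3 -0.4  0.6] -0.22349682409780633 [ 0.4  0.7  0.3  1.7 -0.3  0.7  0.8]
150 [147.2 146.5 150.8 151.5 148.8 147.2 149.  143.4] [ 49.7  43.7 130.3 179.  106.7 132.7 181.3  94.3]
151 [145.  145.1 147.5 144.6 144.4 145.  143.1 141.1] [ 58.   52.3 137.  182.  109.7 115.7 179.   94.7]
152 [146.  144.2 142.2 143.  143.6 140.7 140.3 139.2] [ 57.   60.7 129.7 179.7 122.  118.3 180.  104.3]
153 [139.3 138.9 141.9 140.7 138.6 139.8 135.  134.9] [ 56.3  59.3 122.7 181.  132.7 120.  180.7 112.3]
154 [138.2 137.1 135.6 136.3 133.8 135.4 134.2 130.5] [ 59.3  59.  105.  178.3 132.3 121.7 181.  112. ]
155 [134.7 132.9 135.3 136.2 132.1 131.9 132.  128.9] [ 58.7  59.3  96.7 179.3 132.  107.  180.7 123.7]
156 [130.7 129.1 130.1 133.2 130.8 129.  129.5 126. ] [ 57.7  61.3  92.7 179.  148.   96.7 178.  135.7]
157 [126.3 129.  128.9 129.8 125.2 128.4 126.3 127.4] [ 56.7  60.3  85.3 177.7 159.3  99.7 177.3 135.3]
158 [127.4 126.8 124.3 125.3 126.3 121.8 125.5 120.6] [ 49.7  56.   87.7 170.3 157.7  89.  177.7 144.3]
159 [112.3 120.8 120.4 122.5 121.8 123.6 120
[... 712 characters left out ...]
.7 127.3 142.  108.  111. ]
167 [75.7 77.8 87.3 87.9 88.1 89.6 89.5 85.7] [139.3 110.  115.7 136.3 195.7 160.  193.7 200. ]
168 [83.4 87.4 86.6 85.5 86.8 85.5 87.3 85.6] [138.3 113.7 118.  178.3 231.3 215.7 214.3 208.7]
169 [84.8 84.4 85.5 88.5 84.7 88.8 86.9 85.2] [109.3 128.7 168.3 172.3 202.3 196.  164.7 130. ]
170 [83.1 81.2 85.  84.2 84.9 83.8 87.3 84.7] [119.  161.3 167.7 159.  123.  122.7 178.3 153.3]
171 [78.1 81.5 82.5 85.6 84.6 81.7 84.  84.8] [111.7 155.  150.7 127.3 105.  142.  206.  170.7]
(np.float64(255.13792088901215), np.float64(169.47332062200587)) (np.float64(257.244423302937), np.float64(167.34667415267782)) (np.float64(254.37096539522727), np.float64(159.17543296418262))
```

```bash
python3 - <<'E'
from h import *
np.set_printoptions(precision=1,suppress=True)
for n in("scene","top"):
    z=np.load(n+"0.npz");P=cloud(n,z["d"]);q=P.reshape(-1,3)
    q=q[(q[:,2]>120)&(abs(q[:,0]-256)<140)&(abs(q[:,1]-597)<140)]
    print(n,proj(n,[256,597,201]),len(q))
    for a in range(150,420,15):
        k=q[(q[:,2]>=a)&(q[:,2]<a+15)]
        if len(k)>3: print(a,len(k),k.min(0),k.max(0))
E
```

```text
scene (np.float64(658.1100935610813), np.float64(259.8294963116242)) 0
top (np.float64(54.18337630311942), np.float64(379.7392505445679)) 1987
240 51 [240.7 544.8 243.6] [285.  639.9 255. ]
255 103 [230.2 540.7 255.2] [285.1 645.  269.7]
270 62 [236.5 541.  270.1] [286.7 649.1 284.7]
285 141 [215.5 522.7 285.5] [288.9 649.9 300. ]
300 233 [216.2 522.9 300.1] [287.  637.2 314.9]
315 184 [217.3 526.2 315.2] [284.6 620.9 329.9]
330 264 [217.1 527.5 330.1] [270.5 581.6 344.9]
345 181 [218.4 529.6 345. ] [290.6 586.6 359.9]
360 238 [221.7 557.  360.1] [293.3 591.2 375. ]
375 246 [224.8 556.5 375. ] [291.7 585.4 389.9]
390 269 [225.5 556.5 390.2] [288.1 575.6 404.9]
405 15 [237.9 557.6 405. ] [272.  564.6 407.6]
```

Call:
play_rows(targets=[[1,0,0.4,0.8,0],[1,0,0.4,1.6,0],[1,0,0.4,2,0],[1,0,0.4,2.2,0],[1,0,0.4,2.2,0]])

```text
clock: 6.5
eef_pos: [504.7, -358.9, 87.0]
tool_rot: [-3.141, -0.0, 1.45]
force: [-1.0, -0.3, 0.1]
width: -0.0
gripper_force: 0.0
```

Call:
play_rows(targets=[[1,0,0,0.2,0],[1,0,0,0.4,0],[1,0,0,0.5,0],[1,0,0,0.5,0]])

```text
clock: 6.9
eef_pos: [505.2, -359.1, 82.7]
tool_rot: [3.141, -0.0, 1.45]
force: [0.4, 1.0, -0.0]
width: 0.1
gripper_force: 0.1
```

Call:
play_rows(targets=[[1,0,0,0.2,0],[1,0,0,0.3,0],[1,0,0,0.3,0]])

```text
clock: 7.2
eef_pos: [508.0, -359.5, 81.3]
tool_rot: [3.136, 0.001, 1.451]
force: [2.8, 1.1, 7.3]
width: -0.0
gripper_force: 3.8
```

Call:
play_rows(targets=[[1,0,-0.8,0,0],[1,0,-1.6,0,0],[1,0,-2.4,0,0],[1,0,-2.4,0,0]])

```text
clock: 7.6
eef_pos: [485.0, -357.2, 82.9]
tool_rot: [3.133, 0.002, 1.451]
force: [2.2, 1.5, 16.0]
width: -0.1
gripper_force: 8.3
```

Call:
play_rows(targets=[[1,0,0,-1,0],[1,0,2.7,-1,0],[1,0,2.7,-0.1,0],[1,0,1.5,-0.05,0],[1,0,0,-0.05,0],[1,0,0,-1,0],[1,0,2.7,-1,0],[1,0,2.7,-0.1,0],[1,0,1.5,-0.05,0],[1,0,0,-0.05,0]])

```text
clock: 8.6
eef_pos: [490.5, -358.6, 83.2]
tool_rot: [3.125, 0.006, 1.454]
force: [8.7, -1.4, 12.8]
width: 0.0
gripper_force: 6.3
```

Call:
play_rows(targets=[[1,0,0,0,0],[1,0,0,0,0]])

```text
clock: 8.8
eef_pos: [485.6, -358.2, 83.0]
tool_rot: [3.132, 0.004, 1.451]
force: [6.2, 0.9, 13.9]
width: -0.1
gripper_force: 7.5
```

Call:
play_rows(targets=[[1,0,0,-1,0],[1,0,2.7,-1,0],[1,0,2.7,-0.1,0],[1,0,2.7,0,0],[1,0,1.5,0,0],[1,0,0,0,0],[1,0,0,0,0]])

```text
clock: 9.5
eef_pos: [484.4, -358.0, 82.9]
tool_rot: [3.133, 0.004, 1.45]
force: [5.4, -0.0, 14.2]
width: 0.4
gripper_force: 7.1
```

Call:
play_rows(targets=[[1,0,0,-1,0],[1,0,2.7,-1,0],[1,0,2.7,0,0],[1,0,2.7,0,0],[1,0,1.5,0,0],[1,0,0,0,0],[1,0,0,0,0]])

```text
clock: 10.2
eef_pos: [484.7, -358.1, 82.9]
tool_rot: [3.132, 0.004, 1.45]
force: [5.8, -0.4, 15.4]
width: 0.4
gripper_force: 7.5
```

Call:
play_rows(targets=[[1,0,0,-1,0],[1,0,0,-3,0],[1,0,0,-3,0]])

```text
clock: 10.5
eef_pos: [479.9, -356.6, 111.1]
tool_rot: [-3.141, 0.001, 1.45]
force: [-0.2, 0.3, 0.2]
width: -0.2
gripper_force: 0.0
```

```bash
cat >> h.py <<'E'
def snap(tag):
    s=ctrl.read_state(); print(s["clock"],np.round(s["eef_pos"],1),np.round(s["force"],1))
    I=[];
    for _ in range(3): im,d=ctrl.get_image("scene"); I.append(im.astype(float))
    im=np.mean(I,0); c=im[160:180,243:275]; np.save("wh_%s.npy"%tag,c); return c
E
python3 - <<'E'
from h import *
c=snap("A0"); go([477,-357,110],83.1)
E
```

```text
10.5 [ 479.9 -356.6  111.1] [-0.2  0.3  0.2]
go [477, -357, 110] [-0.19 -0.25 -0.11] spin [-0.2 -0.1 -0. ]
```

Call:
play_rows(targets=[[1,0,0.4,2,0],[1,0,0.4,2.8,0],[1,0,0.4,2.9,0],[1,0,0.4,2.9,0],[1,0,1.3,2.9,0],[1,0,2.2,2.9,0],[1,0,2.2,2.9,0],[1,0,2.2,2.9,0]])

```text
clock: 11.45
eef_pos: [505.6, -358.6, 82.0]
tool_rot: [3.138, 0.0, 1.452]
force: [3.2, 1.7, 10.6]
width: -0.2
gripper_force: 5.2
```

Call:
play_rows(targets=[[1,0,0,-1,0],[1,0,-1,-3,0],[1,0,-2.2,-2.9,0],[1,0,-2.2,-2.9,0]])

```text
clock: 11.85
eef_pos: [478.5, -356.0, 109.9]
tool_rot: [-3.138, -0.001, 1.449]
force: [0.4, -0.9, -0.6]
width: 0.1
gripper_force: 0.0
```

```bash
python3 - <<'E'
from h import *
c=snap("A1"); a=np.load("wh_A0.npy"); print(np.abs(a-c).mean())
b=np.hstack([a,c]).clip(0,255).astype(np.uint8); save(cv2.resize(b,(796,250),interpolation=cv2.INTER_LANCZOS4),"w4.png")
E
```

```text
11.85 [ 478.5 -356.   109.9] [ 0.4 -0.9 -0.6]
3.985416666666666
```

View pics/w4.png

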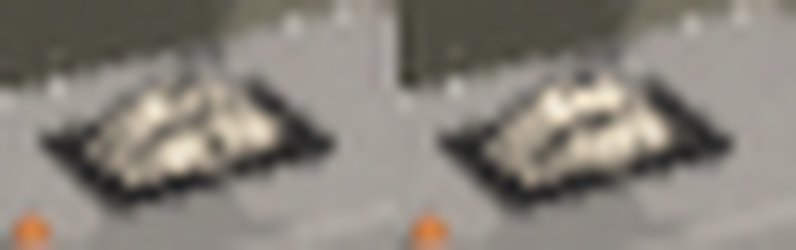

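Call:
play_rows(targets=[[1,0,-5,-1,0],[1,0,-10,-2,0],[1,0,-10,-2,0],[1,0,-10,-2,0]])

```text
clock: 12.4
eef_pos: [381.5, -344.4, 130.2]
tool_rot: [3.142, -0.0, 1.449]
force: [0.7, 0.6, 1.1]
width: -0.2
gripper_force: 0.0
```

```bash
cat >> h.py <<'E'
def snapt(tag):
    I=[ctrl.get_image("top")[0].astype(float) for _ in range(6)]
    c=np.mean(I,0); np.save("top_%s.npy"%tag,c); return c
E
python3 - <<'E'
from h import *
c=snapt("A1"); b=np.load("top0.npz")["im"].astype(float)
u,v=map(int,proj("top",[493,-359,88])); print(u,v)
f=lambda q:cv2.resize(np.rot90(q[v-13:v+14,u-13:u+14],1).clip(0,255).astype(np.uint8),(390,390),interpolation=cv2.INTER_LANCZOS4)
save(np.hstack([f(b),f(c)]),"w5.png")
E
```

```text
480 260
```

View pics/w5.png

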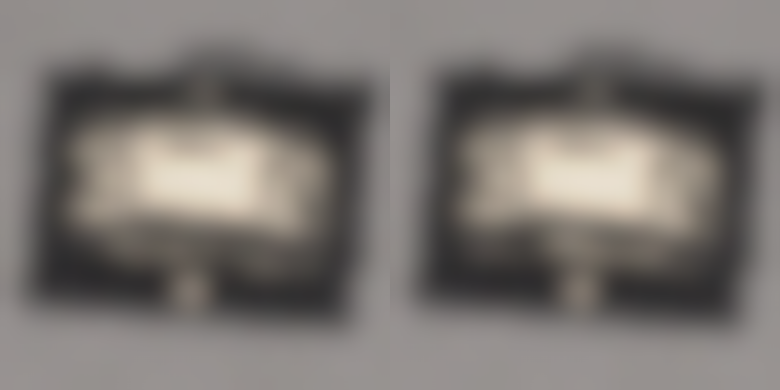

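Call:
play_rows(targets=[[1,0,5,1,0],[1,0,10,2,0],[1,0,10.5,4,0],[1,0,10.5,4.8,0],[1,0,10.5,4.9,0],[1,0,10.5,4.9,0],[1,0,11.3,4.9,0],[1,0,12.1,4.9,0],[1,0,12.1,4.9,0]])

```text
clock: 13.6
eef_pos: [504.5, -357.4, 82.4]
tool_rot: [3.138, -0.001, 1.452]
force: [3.0, 3.1, 9.0]
width: -0.0
gripper_force: 4.7
```

Call:
play_rows(targets=[[1,0,0,-1,0],[1,0,-1,-3,0],[1,0,-2.1,-2.9,0],[1,0,-2.1,-2.9,0]])

```text
clock: 14.0
eef_pos: [478.4, -356.5, 110.2]
tool_rot: [-3.139, -0.0, 1.448]
force: [-0.3, -0.8, -0.2]
width: -0.0
gripper_force: 0.0
```

```bash
python3 - <<'E'
from h import *
c=snap("A2")
E
```

```text
14.0 [ 478.4 -356.5  110.2] [-0.3 -0.8 -0.2]
```

Call:
play_rows(targets=[[1,0,0.5,2,0],[1,0,0.5,2.8,0],[1,0,0.5,2.9,0],[1,0,0.5,2.9,0],[1,0,1.3,2.9,0],[1,0,2.1,2.9,0],[1,0,2.1,2.9,0]])

```text
clock: 14.85
eef_pos: [505.2, -358.7, 82.1]
tool_rot: [3.137, 0.001, 1.452]
force: [2.2, 1.2, 8.7]
width: -0.2
gripper_force: 4.9
```

Call:
play_rows(targets=[[1,0,0,-1,0],[1,0,-1,-3,0],[1,0,-2.1,-2.9,0],[1,0,-2.1,-2.9,0]])

```text
clock: 15.25
eef_pos: [478.9, -356.1, 109.9]
tool_rot: [-3.139, -0.001, 1.449]
force: [-1.0, -0.3, -0.7]
width: -0.1
gripper_force: 0.0
```

```bash
python3 - <<'E'
from h import *
c=snap("A3")
E
```

```text
15.25 [ 478.9 -356.1  109.9] [-1.  -0.3 -0.7]
```

Call:
play_rows(targets=[[1,0,0.5,2,0],[1,0,0.5,2.8,0],[1,0,0.5,2.9,0],[1,0,0.5,2.9,0],[1,0,1.3,2.9,0],[1,0,2.1,2.9,0],[1,0,2.1,2.9,0]])

```text
clock: 16.1
eef_pos: [505.2, -358.7, 82.1]
tool_rot: [3.137, 0.001, 1.452]
force: [3.1, 0.4, 9.0]
width: 0.1
gripper_force: 4.9
```

Call:
play_rows(targets=[[1,0,0,-1,0],[1,0,-1,-3,0],[1,0,-2.1,-2.9,0],[1,0,-2.1,-2.9,0]])

```text
clock: 16.5
eef_pos: [478.9, -356.1, 109.9]
tool_rot: [-3.139, -0.001, 1.449]
force: [-0.3, 0.0, -0.4]
width: -0.1
gripper_force: 0.0
```

```bash
python3 - <<'E'
from h import *
c=snap("A4")
f=lambda t:np.load("wh_%s.npy"%t)[:,4:30]
L=["A0","A1","A2","A3","A4"]
print([[round(np.abs(f(a)-f(b)).mean(),2) for b in L] for a in L])
I=np.load("scene0.npz")["im"][160:180,247:273].astype(float)
print([round(np.abs(f(a)-I).mean(),2) for a in L])
b=np.vstack([np.hstack([I,f("A0"),f("A1")]),np.hstack([f("A2"),f("A3"),f("A4")])]).clip(0,255).astype(np.uint8); save(cv2.resize(b,(780,400),interpolation=cv2.INTER_LANCZOS4),"w6.png")
E
```

```text
16.5 [ 478.9 -356.1  109.9] [-0.3  0.  -0.4]
[[np.float64(0.0), np.float64(4.75), np.float64(4.04), np.float64(4.88), np.float64(5.02)], [np.float64(4.75), np.float64(0.0), np.float64(5.37), np.float64(4.92), np.float64(4.44)], [np.float64(4.04), np.float64(5.37), np.float64(0.0), np.float64(4.87), np.float64(5.4)], [np.float64(4.88), np.float64(4.92), np.float64(4.87), np.float64(0.0), np.float64(5.07)], [np.float64(5.02), np.float64(4.44), np.float64(5.4), np.float64(5.07), np.float64(0.0)]]
[np.float64(12.16), np.float64(11.04), np.float64(13.52), np.float64(13.67), np.float64(12.96)]
```

View pics/w6.png

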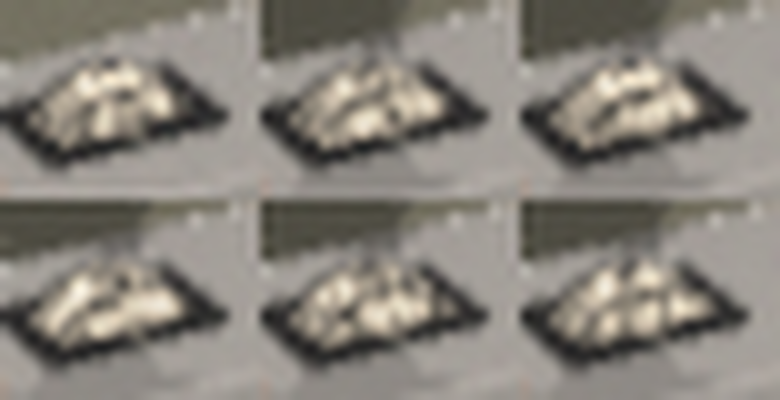

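```bash
cat > strip.py <<'E'
from h import *
K=[0,1,2,3,4]; W=[np.load("wh_A%d.npy"%k).mean(-1).astype(np.float32) for k in K]
c,f=cam("scene"); Ei=np.linalg.inv(np.array(c["extrinsics"])); cp=np.array(c["extrinsics"])[:3,3]
S=4.0; step=16.336
s=np.arange(-95,35,1/S); y=np.arange(-11,11,1/S); SS,YY=np.meshgrid(s,y)
def strip(x0,y0,yaw,R_=26,z0=62):
    acc=[];wt=[]
    ca,sa=np.cos(yaw),np.sin(yaw)
    for k,im in zip(K,W):
        ph=(SS+step*k)/R_
        lx=R_*np.sin(ph);z=z0+R_*np.cos(ph)
        P=np.stack([x0+ca*lx-sa*YY,y0+sa*lx+ca*YY,z,np.ones_like(z)],-1)
        q=P@Ei.T; u=q[...,0]/q[...,2]*f+c["cx"]-243; v=q[...,1]/q[...,2]*f+c["cy"]-160
        n=np.stack([ca*np.sin(ph),sa*np.sin(ph),np.cos(ph)],-1); d=cp-P[...,:3]; d/=np.linalg.norm(d,axis=-1,keepdims=True)
        m=(n*d).sum(-1); w=np.where((np.abs(ph)<1.0)&(m>.3),m**2,0)
        g=cv2.remap(im,u.astype(np.float32),v.astype(np.float32),cv2.INTER_CUBIC)
        # flatten shading with angle: normalise by column-max later
        acc.append(g);wt.append(w)
    return np.array(acc),np.array(wt)
def cost(p):
    a,w=strip(p[0],p[1],np.radians(-7.2)); 
    # remove per-image shading as function of phi: subtract mean over images at the same phi
    n=int(round(step*S)); al=[np.roll(g,k*n,1) for k,g in zip(K,a)]; mu=np.mean(al,0)
    a=np.array([g-np.roll(mu,-k*n,1) for k,g in zip(K,a)])
    W_=w.sum(0)+1e-6; m=(a*w).sum(0)/W_; two=(w>0).sum(0)>1
    r=((a-m)**2*w).sum(0); return r[two].sum()/((a**2*w).sum(0)[two].sum()),m,W_
if __name__=="__main__":
    best=min(((cost((x,yy))[0],x,yy) for x in np.arange(488,501,1.) for yy in np.arange(-364,-350,1.)))
    print(best, cost((493,-359))[0])
    _,m,w=cost(best[1:]); m[w<1e-3]=0; np.save("strip.npy",m)
    im=np.clip(128+m*3,0,255).astype(np.uint8); im=np.repeat(im[...,None],3,2)
    im=cv2.resize(im,(780,132),interpolation=cv2.INTER_CUBIC)
    # row1: as is ; s to the right (=timer -6.9deg +x), y down. row2/3: rotated digits each cell
    cells=[]
    for j in range(-5,2):
        s0=-95; cx=(j*step-s0)*S; x0=int(cx-step*S/2); cells.append(np.rot90(np.clip(128+m*3,0,255).astype(np.uint8)[:,max(x0,0):int(x0+step*S)],1) if x0>=0 else np.zeros((65,88),np.uint8))
    cells=[cv2.resize(q,(108,84),interpolation=cv2.INTER_CUBIC) for q in cells]
    r1=np.hstack(cells); r2=np.hstack([q[::-1,::-1] for q in cells])
    r=np.vstack([r1,np.zeros((6,r1.shape[1]),np.uint8),r2]); r=np.repeat(r[...,None],3,2)
    o=np.zeros((132+10+174,780,3),np.uint8); o[:132]=im; o[142:142+r.shape[0],:r.shape[1]]=r
    save(o,"strip.png")
E
python3 strip.py
```

```text
(np.float64(0.17749131577592717), np.float64(489.0), np.float64(-364.0)) 0.262170901012067
```

View pics/strip.png

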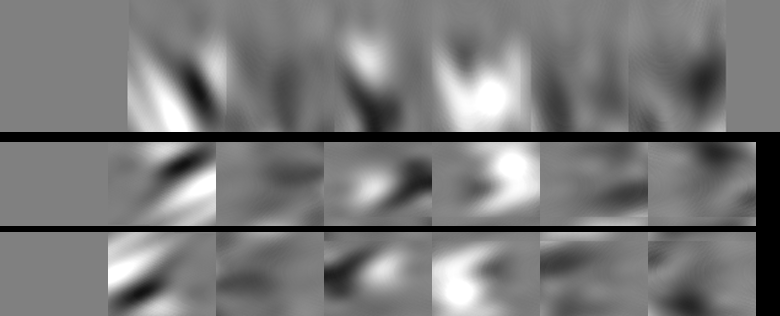

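```bash
cat > fit.py <<'E'
from h import *
import sys,itertools
K=[int(a) for a in sys.argv[1].split(",")]
D=np.array([np.load("wh_A%d.npy"%k).mean(-1) for k in K]); D-=D.mean(0)
c,f=cam("scene"); E=np.array(c["extrinsics"]); cp=E[:3,3]; SS=3; step=2*np.pi*26/10; px=6
def glyph(n,h,font):
    g=np.zeros((200,200),np.uint8); (w,hh),_=cv2.getTextSize(str(n),font,5,14); cv2.putText(g,str(n),(100-w//2,100+hh//2),font,5,255,14)
    ys,xs=np.nonzero(g); s=h*px/(hh); g=cv2.resize(g,None,fx=s,fy=s,interpolation=cv2.INTER_AREA); N=int(22*px)
    o=np.zeros((N,N),np.float32); a=min(N,g.shape[0]); t=(N-a)//2; q=(g.shape[0]-a)//2; o[t:t+a,t:t+a]=g[q:q+a,q:q+a]/255.; return o
def texture(o,d,rot,h,font):
    L=int(round(10*step*px)); T=np.zeros((22*px,L),np.float32)   # rows y (+y = increasing row), cols s
    for j in range(10):
        g=np.rot90(np.flipud(glyph((o+d*j)%10,h,font)),rot)  # flipud: rows as +y up
        cs=(np.arange(22*px)+int(round(-j*step*px))-11*px)%L; T[:,cs]=np.maximum(T[:,cs],g)
    return T
v,u=np.mgrid[0:20*SS,0:32*SS]; u=(u+.5)/SS-.5+243; v=(v+.5)/SS-.5+160
dr=np.stack([(u-c["cx"])/f,(v-c["cy"])/f,np.ones_like(u)],-1)@E[:3,:3].T
def hit(x0,y0,yaw):
    Rz=np.array([[np.cos(yaw),np.sin(yaw),0],[-np.sin(yaw),np.cos(yaw),0],[0,0,1]])
    p=Rz@(cp-[x0,y0,62]); d=dr@Rz.T
    A=d[...,0]**2+d[...,2]**2; B=d[...,0]*p[0]+d[...,2]*p[2]; C=p[0]**2+p[2]**2-676; di=B*B-A*C
    t=(-B-np.sqrt(np.maximum(di,0)))/A; q=p+d*t[...,None]
    return (di>0)&(abs(q[...,1])<10)&(q[...,2]>14),np.arctan2(q[...,0],q[...,2])*26,q[...,1]
def down(a): return cv2.GaussianBlur(a.reshape(20,SS,32,SS).mean((1,3)),(0,0),0.6)
tex={}
for font,h in itertools.product((cv2.FONT_HERSHEY_SIMPLEX,),(9,12)):
  for rot in range(4):
    for d in(1,-1):
      for o in range(10): tex[(o,d,rot,h)]=texture(o,d,rot,h,font)
res={}
for x0 in np.arange(488,500,2.):
  for y0 in np.arange(-363,-353,2.):
    m,s,y=hit(x0,y0,np.radians(-7)); dm=down(m.astype(float))>.3; Dm=D*dm
    for key,T in tex.items():
        L=T.shape[1]; M=[]
        for k in K:
            uu=(((s-step*k)*px)%L).astype(int)%L; vv=np.clip((y+11)*px,0,T.shape[0]-1).astype(int)
            M.append(-down(np.where(m,T[vv,uu],0)))
        M=np.array(M); M-=M.mean(0); M*=dm; r=(M*D).sum()/np.sqrt((M**2).sum()*(Dm**2).sum())
        if r>res.get(key,(0,))[0]: res[key]=(round(r,3),x0,y0)
for k_,v_ in sorted(res.items(),key=lambda t:-t[1][0])[:10]: print("offset,dir,rot,h",k_,v_)
E
time python3 fit.py 0,1,2,3,4
```

```text
offset,dir,rot,h (8, -1, 2, 9) (np.float64(0.534), np.float64(490.0), np.float64(-361.0))
offset,dir,rot,h (8, -1, 2, 12) (np.float64(0.506), np.float64(490.0), np.float64(-361.0))
offset,dir,rot,h (8, -1, 1, 12) (np.float64(0.49), np.float64(494.0), np.float64(-361.0))
offset,dir,rot,h (0, 1, 1, 9) (np.float64(0.486), np.float64(494.0), np.float64(-359.0))
offset,dir,rot,h (8, -1, 3, 9) (np.float64(0.486), np.float64(488.0), np.float64(-357.0))
offset,dir,rot,h (0, 1, 2, 9) (np.float64(0.483), np.float64(494.0), np.float64(-361.0))
offset,dir,rot,h (0, 1, 0, 9) (np.float64(0.463), np.float64(492.0), np.float64(-359.0))
offset,dir,rot,h (6, 1, 3, 12) (np.float64(0.463), np.float64(488.0), np.float64(-357.0))
offset,dir,rot,h (6, 1, 1, 12) (np.float64(0.457), np.float64(494.0), np.float64(-361.0))
offset,dir,rot,h (0, 1, 3, 12) (np.float64(0.448), np.float64(490.0), np.float64(-363.0))
real	0m4.860s
user	0m5.161s
sys	0m0.193s
```

Call:
play_rows(targets=[[1,0,0.5,2,0],[1,0,0.5,2.8,0],[1,0,0.5,2.9,0],[1,0,0.5,2.9,0],[1,0,1.3,2.9,0],[1,0,2.1,2.9,0],[1,0,2.1,2.9,0]])

```text
clock: 17.35
eef_pos: [505.3, -358.7, 82.1]
tool_rot: [3.137, 0.001, 1.452]
force: [2.0, 0.9, 9.4]
width: 0.0
gripper_force: 4.9
```

Call:
play_rows(targets=[[1,0,0,-1,0],[1,0,-1,-3,0],[1,0,-2.1,-2.9,0],[1,0,-2.1,-2.9,0]])

```text
clock: 17.75
eef_pos: [478.9, -356.1, 109.9]
tool_rot: [-3.139, -0.001, 1.449]
force: [-0.3, 0.5, -0.4]
width: -0.3
gripper_force: 0.0
```

```bash
python3 - <<'E'
from h import *
c=snap("A5")
E
```

```text
17.75 [ 478.9 -356.1  109.9] [-0.3  0.5 -0.4]
```

Call:
play_rows(targets=[[1,0,0.5,2,0],[1,0,0.5,2.8,0],[1,0,0.5,2.9,0],[1,0,0.5,2.9,0],[1,0,1.3,2.9,0],[1,0,2.1,2.9,0],[1,0,2.1,2.9,0]])

```text
clock: 18.6
eef_pos: [505.3, -358.7, 82.1]
tool_rot: [3.137, 0.001, 1.452]
force: [2.8, 0.4, 9.4]
width: -0.2
gripper_force: 4.9
```

Call:
play_rows(targets=[[1,0,0,-1,0],[1,0,-1,-3,0],[1,0,-2.1,-2.9,0],[1,0,-2.1,-2.9,0]])

```text
clock: 19.0
eef_pos: [478.9, -356.1, 109.9]
tool_rot: [-3.139, -0.001, 1.449]
force: [0.2, -0.2, 0.1]
width: 0.2
gripper_force: 0.0
```

```bash
python3 - <<'E'
from h import *
c=snap("A6")
E
sed -i 's/np.arange(488,500,2.)/np.arange(490,499,1.)/; s/np.arange(-363,-353,2.)/np.arange(-363,-354,1.)/; s/,(9,12))/,(8,10,12))/' fit.py; python3 fit.py 0,1,2,3,4,5,6; echo; sed -i 's/(cv2.FONT_HERSHEY_SIMPLEX,)/(cv2.FONT_HERSHEY_DUPLEX,)/;s/5,255,14/5,255,24/' fit.py; python3 fit.py 0,1,2,3,4,5,6
```

```text
19.0 [ 478.9 -356.1  109.9] [ 0.2 -0.2  0.1]
offset,dir,rot,h (0, 1, 1, 10) (np.float64(0.458), np.float64(493.0), np.float64(-361.0))
offset,dir,rot,h (8, -1, 2, 12) (np.float64(0.443), np.float64(493.0), np.float64(-361.0))
offset,dir,rot,h (0, 1, 1, 12) (np.float64(0.435), np.float64(493.0), np.float64(-361.0))
offset,dir,rot,h (0, 1, 1, 8) (np.float64(0.423), np.float64(493.0), np.float64(-361.0))
offset,dir,rot,h (8, -1, 2, 10) (np.float64(0.416), np.float64(493.0), np.float64(-361.0))
offset,dir,rot,h (8, -1, 2, 8) (np.float64(0.403), np.float64(493.0), np.float64(-361.0))
offset,dir,rot,h (8, -1, 0, 8) (np.float64(0.4), np.float64(491.0), np.float64(-356.0))
offset,dir,rot,h (8, -1, 1, 12) (np.float64(0.391), np.float64(494.0), np.float64(-361.0))
offset,dir,rot,h (0, 1, 2, 8) (np.float64(0.386), np.float64(492.0), np.float64(-358.0))
offset,dir,rot,h (0, 1, 3, 12) (np.float64(0.384), np.float64(493.0), np.float64(-359.0))

offset,dir,rot,h (0, 1, 0, 8) (np.float64(0.442), np.float64(492.0), np.float64(-358.0))
offset,dir,rot,h (0, 1, 3, 10) (np.float64(0.438), np.float64(492.0), np.float64(-358.0))
offset,dir,rot,h (2, -1, 0, 8) (np.float64(0.434), np.float64(494.0), np.float64(-360.0))
offset,dir,rot,h (0, 1, 3, 12) (np.float64(0.432), np.float64(492.0), np.float64(-360.0))
offset,dir,rot,h (8, -1, 2, 12) (np.float64(0.427), np.float64(491.0), np.float64(-362.0))
offset,dir,rot,h (0, 1, 3, 8) (np.float64(0.422), np.float64(490.0), np.float64(-361.0))
offset,dir,rot,h (8, -1, 2, 10) (np.float64(0.417), np.float64(492.0), np.float64(-361.0))
offset,dir,rot,h (8, -1, 2, 8) (np.float64(0.412), np.float64(493.0), np.float64(-361.0))
offset,dir,rot,h (2, -1, 3, 8) (np.float64(0.412), np.float64(494.0), np.float64(-360.0))
offset,dir,rot,h (0, 1, 1, 12) (np.float64(0.405), np.float64(494.0), np.float64(-360.0))
```

```bash
python3 - <<'E'
from h import *
f=lambda k:np.load("wh_A%d.npy"%k)[:,4:30]
print("A5-A6",np.abs(f(5)-f(6)).mean(),"A4-A5",np.abs(f(4)-f(5)).mean())
E
cat > fit2.py <<'E'
import sys; sys.argv=["x","0,1,2,3,4,5,6"]
src=open("fit.py").read().split("tex={}")[0]; exec(src)
res=[]
seqs=[np.r_[0,np.cumsum(q)] for q in itertools.product((1,2),repeat=6)]; seqs=[q for q in seqs if q[-1]<=9]
for fw,font in((14,cv2.FONT_HERSHEY_SIMPLEX),(24,cv2.FONT_HERSHEY_DUPLEX)):
  exec(src.split("def glyph")[1].join(["def glyph",""]).split("def texture")[0].replace("5,255,24","5,255,%d"%fw)) 
  for h,rot,(o,d) in itertools.product((8,10,12),range(4),((0,1),(9,-1))):
    T=texture(o,d,rot,h,font); L=T.shape[1]
    for x0 in np.arange(490,498,1.):
      for y0 in np.arange(-362,-355,1.):
        m,s,y=hit(x0,y0,np.radians(-7)); dm=down(m.astype(float))>.3; vv=np.clip((y+11)*px,0,T.shape[0]-1).astype(int)
        A=np.array([-down(np.where(m,T[vv,(((s-step*k)*px)%L).astype(int)%L],0))*dm for k in range(10)]).reshape(10,-1)
        Dm=(D*dm).reshape(7,-1); nd=np.sqrt((Dm**2).sum())
        for q in seqs:
            M=A[q]-A[q].mean(0); res.append(((M*Dm).sum()/np.sqrt((M**2).sum())/nd,tuple(map(int,q)),d,rot,h,fw,x0,y0))
best={}
for r in res:
    k=(r[1],r[2])
    if k not in best or r[0]>best[k][0]: best[k]=r
for r in sorted(best.values(),reverse=True)[:10]: print(r)
E
python3 fit2.py
```

```text
A5-A6 4.41517094017094 A4-A5 4.101282051282051
(np.float64(0.4584270687800414), (0, 1, 2, 3, 4, 6, 8), 1, 2, 8, 24, np.float64(492.0), np.float64(-359.0))
(np.float64(0.4578919299003328), (0, 1, 2, 3, 4, 5, 6), 1, 1, 10, 14, np.float64(493.0), np.float64(-361.0))
(np.float64(0.43519017237969415), (0, 1, 2, 3, 5, 6, 8), 1, 2, 8, 24, np.float64(492.0), np.float64(-359.0))
(np.float64(0.42024470198312575), (0, 1, 2, 3, 5, 7, 8), 1, 2, 8, 24, np.float64(492.0), np.float64(-359.0))
(np.float64(0.4200533351036886), (0, 2, 3, 4, 5, 7, 9), -1, 3, 8, 14, np.float64(490.0), np.float64(-356.0))
(np.float64(0.4151789565911752), (0, 1, 2, 3, 4, 5, 7), 1, 0, 8, 24, np.float64(492.0), np.float64(-358.0))
(np.float64(0.4115000522089823), (0, 1, 2, 4, 6, 7, 8), 1, 2, 8, 24, np.float64(492.0), np.float64(-359.0))
(np.float64(0.4092064307133073), (0, 1, 2, 3, 4, 6, 7), 1, 3, 10, 24, np.float64(490.0), np.float64(-361.0))
(np.float64(0.40463667892564253), (0, 2, 3, 4, 5, 6, 7), -1, 2, 12, 14, np.float64(491.0), np.float64(-362.0))
(np.float64(0.4035920839927202), (0, 1, 2, 4, 6, 7, 9), 1, 3, 10, 24, np.float64(492.0), np.float64(-358.0))
```

Call:
play_rows(targets=[[1,0,0.5,2,0],[1,0,0.5,2.8,0],[1,0,0.5,2.9,0],[1,0,0.5,2.9,0],[1,0,1.3,2.9,0],[1,0,2.1,2.9,0],[1,0,2.1,2.9,0]])

```text
clock: 19.85
eef_pos: [505.3, -358.7, 82.1]
tool_rot: [3.137, 0.001, 1.452]
force: [3.1, 0.9, 9.8]
width: -0.1
gripper_force: 4.9
```

Call:
play_rows(targets=[[1,0,0,-1,0],[1,0,-1,-3,0],[1,0,-2.1,-2.9,0],[1,0,-2.1,-2.9,0]])

```text
clock: 20.25
eef_pos: [478.9, -356.1, 109.9]
tool_rot: [-3.139, -0.001, 1.449]
force: [-0.1, 0.4, -0.2]
width: 0.2
gripper_force: 0.0
```

```bash
python3 -c "
from h import *
snap('A7')"
```

```text
20.25 [ 478.9 -356.1  109.9] [-0.1  0.4 -0.2]
```

Call:
play_rows(targets=[[1,0,0.5,2,0],[1,0,0.5,2.8,0],[1,0,0.5,2.9,0],[1,0,0.5,2.9,0],[1,0,1.3,2.9,0],[1,0,2.1,2.9,0],[1,0,2.1,2.9,0]])

```text
clock: 21.1
eef_pos: [505.2, -358.7, 82.1]
tool_rot: [3.137, 0.001, 1.452]
force: [2.6, 1.0, 9.4]
width: 0.0
gripper_force: 4.9
```

Call:
play_rows(targets=[[1,0,0,-1,0],[1,0,-1,-3,0],[1,0,-2.1,-2.9,0],[1,0,-2.1,-2.9,0]])

```text
clock: 21.5
eef_pos: [478.9, -356.1, 109.9]
tool_rot: [-3.139, -0.001, 1.449]
force: [-1.3, -0.6, 0.0]
width: -0.1
gripper_force: 0.0
```

```bash
python3 -c "
from h import *
snap('A8')"
```

```text
21.5 [ 478.9 -356.1  109.9] [-1.3 -0.6  0. ]
```

Call:
play_rows(targets=[[1,0,0.5,2,0],[1,0,0.5,2.8,0],[1,0,0.5,2.9,0],[1,0,0.5,2.9,0],[1,0,1.3,2.9,0],[1,0,2.1,2.9,0],[1,0,2.1,2.9,0]])

```text
clock: 22.35
eef_pos: [505.1, -358.7, 82.2]
tool_rot: [3.138, 0.0, 1.452]
force: [2.2, 1.7, 9.5]
width: -0.1
gripper_force: 5.0
```

Call:
play_rows(targets=[[1,0,0,-1,0],[1,0,-1,-3,0],[1,0,-2.1,-2.9,0],[1,0,-2.1,-2.9,0]])

```text
clock: 22.75
eef_pos: [478.9, -356.1, 109.9]
tool_rot: [-3.139, -0.001, 1.449]
force: [0.7, -0.4, -0.4]
width: 0.1
gripper_force: 0.0
```

```bash
python3 -c "
from h import *
snap('A9')
f=lambda k:np.load('wh_A%d.npy'%k)[:,4:30]
print(np.round([[np.abs(f(j)-f(k)).mean() for j in range(10)] for k in (6,7,8,9)],1))"; for w in 14 24 36; do sed -i "s/5,255,[0-9]*)/5,255,$w)/" fit.py; python3 fit.py 0,1,2,3,4,5,6,7,8,9|head -6;echo; done
```

```text
22.75 [ 478.9 -356.1  109.9] [ 0.7 -0.4 -0.4]
[[3.9 5.5 5.4 4.4 4.5 4.4 0.  4.9 5.3 4.3]
 [5.6 4.8 5.7 5.6 4.8 6.  4.9 0.  6.3 4.5]
 [5.5 5.5 4.4 3.8 4.9 4.4 5.3 6.3 0.  5. ]
 [4.4 4.8 4.9 4.5 4.3 4.3 4.3 4.5 5.  0. ]]
offset,dir,rot,h (0, 1, 1, 8) (np.float64(0.482), np.float64(491.0), np.float64(-359.0))
offset,dir,rot,h (0, 1, 1, 10) (np.float64(0.469), np.float64(493.0), np.float64(-361.0))
offset,dir,rot,h (0, 1, 3, 10) (np.float64(0.459), np.float64(491.0), np.float64(-359.0))
offset,dir,rot,h (0, 1, 1, 12) (np.float64(0.459), np.float64(493.0), np.float64(-360.0))
offset,dir,rot,h (0, 1, 3, 8) (np.float64(0.448), np.float64(491.0), np.float64(-359.0))
offset,dir,rot,h (0, 1, 0, 10) (np.float64(0.447), np.float64(493.0), np.float64(-358.0))

offset,dir,rot,h (0, 1, 1, 12) (np.float64(0.472), np.float64(493.0), np.float64(-361.0))
offset,dir,rot,h (0, 1, 2, 8) (np.float64(0.465), np.float64(492.0), np.float64(-359.0))
offset,dir,rot,h (0, 1, 3, 8) (np.float64(0.456), np.float64(491.0), np.float64(-359.0))
offset,dir,rot,h (0, 1, 1, 8) (np.float64(0.455), np.float64(494.0), np.float64(-359.0))
offset,dir,rot,h (0, 1, 1, 10) (np.float64(0.454), np.float64(493.0), np.float64(-361.0))
offset,dir,rot,h (8, -1, 0, 8) (np.float64(0.441), np.float64(490.0), np.float64(-359.0))

offset,dir,rot,h (0, 1, 3, 8) (np.float64(0.509), np.float64(490.0), np.float64(-359.0))
offset,dir,rot,h (0, 1, 1, 8) (np.float64(0.48), np.float64(492.0), np.float64(-359.0))
offset,dir,rot,h (0, 1, 1, 10) (np.float64(0.464), np.float64(494.0), np.float64(-360.0))
offset,dir,rot,h (0, 1, 0, 8) (np.float64(0.455), np.float64(491.0), np.float64(-357.0))
offset,dir,rot,h (0, 1, 2, 8) (np.float64(0.454), np.float64(490.0), np.float64(-360.0))
offset,dir,rot,h (0, 1, 0, 10) (np.float64(0.452), np.float64(491.0), np.float64(-356.0))
```

Call:
play_rows(targets=[[1,0,2.3,1,0],[1,0,2.3,2.8,0],[1,0,2.3,2.9,0],[1,0,2.3,2.9,0],[1,0,1.5,2.9,0],[1,0,0.7,2.9,0],[1,0,0.7,2.9,0],[1,0,0.6,1.5,0],[1,0,0,0,0],[1,0,0,0,0]])

```text
clock: 23.9
eef_pos: [481.0, -357.3, 112.0]
tool_rot: [3.14, 0.002, 1.449]
force: [-0.4, -0.5, -0.2]
width: 0.0
gripper_force: 0.0
```

```bash
cat > chk.py <<'E'
from h import *
c=snap('B')[:,4:30]
print(np.round([np.abs(np.load('wh_A%d.npy'%k)[:,4:30]-c).mean() for k in range(10)],1))
E
python3 chk.py
```

```text
23.9 [ 481.  -357.3  112. ] [-0.4 -0.5 -0.2]
[5.5 6.2 4.7 5.4 5.5 5.1 5.7 6.1 3.9 4.8]
```

Call:
play_rows(targets=[[1,0,2.3,1,0],[1,0,2.3,2.8,0],[1,0,2.3,2.9,0],[1,0,2.3,2.9,0],[1,0,1.5,2.9,0],[1,0,0.7,2.9,0],[1,0,0.7,2.9,0],[1,0,0.6,1.5,0],[1,0,0,0,0],[1,0,0,0,0]])

```text
clock: 25.05
eef_pos: [480.8, -357.3, 111.9]
tool_rot: [3.14, 0.002, 1.449]
force: [0.2, -0.6, 0.3]
width: -0.5
gripper_force: 0.0
```

```bash
python3 chk.py
```

```text
25.05 [ 480.8 -357.3  111.9] [ 0.2 -0.6  0.3]
[5.8 4.7 6.2 5.9 5.8 6.9 6.  3.8 6.7 5.1]
```

Call:
play_rows(targets=[[1,0,2.3,1,0],[1,0,2.3,2.8,0],[1,0,2.3,2.9,0],[1,0,2.3,2.9,0],[1,0,1.5,2.9,0],[1,0,0.7,2.9,0],[1,0,0.7,2.9,0],[1,0,0.6,1.5,0],[1,0,0,0,0],[1,0,0,0,0]])

```text
clock: 26.2
eef_pos: [480.8, -357.3, 111.9]
tool_rot: [3.14, 0.002, 1.449]
force: [-0.1, -0.4, 0.8]
width: 0.0
gripper_force: 0.0
```

```bash
python3 chk.py
```

```text
26.2 [ 480.8 -357.3  111.9] [-0.1 -0.4  0.8]
[5.  5.  5.2 4.9 5.3 5.7 4.5 5.4 5.2 5.1]
```

```bash
python3 - <<'E'
from h import *
A=np.array([np.load('wh_A%d.npy'%k).mean(-1) for k in range(10)])[:,5:17,8:26]; B=np.load('wh_B.npy').mean(-1)[5:17,8:26]
m=A.mean(0); print([round(np.corrcoef((a-m).ravel(),(B-m).ravel())[0,1],2) for a in A])
s=ctrl.read_state()
go([579.5,352,200],87.1); go([560,0,230],87.1)
r=[np.pi,0,np.radians(87.1)]; go([580,352,180],87.1,[560,0,230],r)
E
```

```text
[np.float64(-0.21), np.float64(0.09), np.float64(0.08), np.float64(0.15), np.float64(-0.1), np.float64(-0.32), np.float64(-0.06), np.float64(0.08), np.float64(0.2), np.float64(-0.0)]
go [579.5, 352, 200] [71.47  1.26 -9.  ] spin [-0. -0. -4.]
go [560, 0, 230] [ 36.3    3.56 -12.01] spin [-0. -0. -4.]
go [580, 352, 180] [35.26  0.22  5.  ] spin [0. 0. 0.]
```

Call:
play_rows(targets=[[1,-0.0,-0.2,0.2,0],[1,0,-0.2,0.2,0]])

```text
clock: 26.55
eef_pos: [478.5, -355.5, 107.1]
tool_rot: [-3.14, -0.001, 1.45]
force: [-0.2, 0.1, -0.4]
width: 0.1
gripper_force: 0.0
```

```bash
cat > chk2.py <<'E'
from h import *
B=snap('B').mean(-1)
A=np.array([np.load('wh_A%d.npy'%k).mean(-1) for k in range(10)]); m=A.mean(0)
v=A.std(0)>6; print(v.sum(), "stdrange")
print([round(np.abs(a-B)[v].mean(),1) for a in A])
best=[]
for a in A:
    r=[]
    for dx in np.arange(-1,1.1,.25):
        for dy in np.arange(-1,1.1,.25):
            b=cv2.warpAffine(B,np.float32([[1,0,dx],[0,1,dy]]),(32,20),borderMode=cv2.BORDER_REPLICATE); r.append((round(np.abs(a-b)[v].mean(),1),dx,dy))
    best.append(min(r))
print(best)
E
python3 chk2.py
```

```text
26.55 [ 478.5 -355.5  107.1] [-0.2  0.1 -0.4]
88 stdrange
[np.float64(23.5), np.float64(25.3), np.float64(24.8), np.float64(21.7), np.float64(25.8), np.float64(22.1), np.float64(17.9), np.float64(25.5), np.float64(25.9), np.float64(16.5)]
[(np.float64(22.5), np.float64(-0.25), np.float64(0.25)), (np.float64(24.0), np.float64(-0.25), np.float64(0.25)), (np.float64(22.7), np.float64(-0.5), np.float64(0.5)), (np.float64(19.6), np.float64(-0.25), np.float64(0.25)), (np.float64(22.7), np.float64(-0.25), np.float64(0.25)), (np.float64(21.3), np.float64(0.0), np.float64(0.25)), (np.float64(17.9), np.float64(0.0), np.float64(0.0)), (np.float64(23.3), np.float64(-0.25), np.float64(-0.25)), (np.float64(23.4), np.float64(0.25), np.float64(0.25)), (np.float64(14.0), np.float64(-0.25), np.float64(0.25))]
```

```bash
cp wh_B.npy wh_Bp.npy; python3 chk2.py; python3 -c "
import numpy as np;a=np.load('wh_B.npy');b=np.load('wh_Bp.npy');A=np.load('wh_A9.npy');print(np.abs(a-b).mean(), np.abs(a-b).max())
for i in (6,9): print(np.round(np.load('wh_A%d.npy'%i).mean(-1)[3:18,6:28]).astype(int))
print(np.round(a.mean(-1)[3:18,6:28]).astype(int))"
```

```text
26.7 [ 479.1 -355.8  107.7] [ 0.   0.2 -0.4]
88 stdrange
[np.float64(23.4), np.float64(24.5), np.float64(25.0), np.float64(21.1), np.float64(24.9), np.float64(24.2), np.float64(17.5), np.float64(24.5), np.float64(26.2), np.float64(17.0)]
[(np.float64(22.8), np.float64(-0.25), np.float64(0.25)), (np.float64(23.8), np.float64(0.0), np.float64(0.25)), (np.float64(23.3), np.float64(-0.25), np.float64(0.25)), (np.float64(19.2), np.float64(-0.25), np.float64(0.25)), (np.float64(22.9), np.float64(0.25), np.float64(0.25)), (np.float64(23.1), np.float64(0.25), np.float64(0.25)), (np.float64(17.5), np.float64(0.0), np.float64(0.0)), (np.float64(23.7), np.float64(-0.25), np.float64(-0.25)), (np.float64(24.1), np.float64(0.5), np.float64(0.25)), (np.float64(15.3), np.float64(-0.25), np.float64(0.25))]
1.4331597222222223 33.33333333333334
[[ 74  74  74  74  74  74  75  75  84  87  93  98 125 137 156 158 158 158
  158 159 159 158]
 [ 75  75  74  76  96 100  93 115 103 106 107 107 146 157 158 158 157 157
  160 159 159 158]
 [ 97  99 125 129 139 142 136 134 116 116 133 130 156 158 148 157 158 157
  
[... 3225 characters left out ...]
3 189 162 160 214 149 117  73
   49  94 131 157]
 [ 53 108 176 164 153 129 108 133 180 195 216 159 163 112 156 120  91  65
   47  44  76 154]
 [ 51 104 125 150 132  69 100 135 162 169 183 141 126  74  57  43  44  44
   70  81 122 159]
 [ 50  44  92 124 114  76  74 107 128 108 109 106  77  50  69  74 119 124
  130 137 159 162]
 [ 83  48  45  54  91  68  58  43  39  38  53  78 101 120 133 133 157 159
  159 159 160 160]
 [137  95  52  43  41  41  42  71  71 104 112 118 127 147 159 161 160 159
  160 161 161 160]
 [160 143  98  74  72 103 108 119 119 136 139 138 139 139 150 157 160 160
  160 161 161 160]
 [160 161 133 120 118 136 139 140 138 138 137 139 139 138 138 144 149 147
  158 162 168 170]]
```

```bash
python3 - <<'E'
from h import *
A=np.array([np.load('wh_A%d.npy'%k) for k in range(10)]); B=np.load('wh_B.npy')
e=np.abs(A-B).mean(-1); v=A.mean(-1).std(0)>6
for r in range(3,18): print(' '.join(('%d'%e[:,r,c].argmin() if e[:,r,c].min()<5 else 'x') if v[r,c] else '.' for c in range(5,29)))
print("A6 match");
for r in range(3,18): print(' '.join(('#' if e[6,r,c]<6 else 'o') if v[r,c] else '.' for c in range(5,29)))
I=[ctrl.get_image("top")[0].astype(float) for _ in range(1)]
E
```

```text
. . . . . . . . . . . . . . . . . . . . . . . .
. . . . . . . . . . . . . . . . . . . . . . . .
. . . . . . . . . . . . . . . . . . . . . . . .
. . . . . . . . . 0 x x . 3 . . . . . . . . . .
. . . . . . . 5 5 5 6 6 0 6 . . . . . . . . . .
. . . . . 0 1 . 6 3 6 6 6 4 0 0 . . . . . . . .
. . . . 0 2 6 6 6 5 7 x 0 x 7 0 x 0 . . . . . .
. . . 6 6 1 0 6 5 x x x 9 x 7 0 1 3 4 . . . . .
. . . 7 6 4 . x x 2 2 3 7 x 7 5 x 7 9 . . . . .
. . . 9 9 . x x 8 7 1 1 2 6 x 4 . . . . . . . .
. . . . . x x x 6 x 9 6 . . . . . . . . . . . .
. . . . . x 9 2 . . . . . . . . . . . . . . . .
. . . . . . . . . . . . . . . . . . . . . . . .
. . . . . . . . . . . . . . . . . . . . . . . .
. . . . . . . . . . . . . . . . . . . . . . . .
A6 match
. . . . . . . . . . . . . . . . . . . . . . . .
. . . . . . . . . . . . . . . . . . . . . . . .
. . . . . . . . . . . . . . . . . . . . . . . .
. . . . . . . . . # o o . # . . . . . . . . . .
. . . . . . . # # # # # # # . . . . . . . . . .
. . . . . # # . # o # # # o o o . . . . . . . .
. . . . # # # # # # # o o o o o o # . . . . . .
. . . # # # # # o o o o o o o o o o o . . . . .
. . . # # # . o o o o o o o o o o o o . . . . .
. . . # # . o o o o o o o # o o . . . . . . . .
. . . . . o o o # o o # . . . . . . . . . . . .
. . . . . o o o . . . . . . . . . . . . . . . .
. . . . . . . . . . . . . . . . . . . . . . . .
. . . . . . . . . . . . . . . . . . . . . . . .
. . . . . . . . . . . . . . . . . . . . . . . .
```

Call:
play_rows(targets=[[1,0,0,-5,0],[1,5,0.5,-9,0],[1,10,1,-12,-2],[1,10,1,-12,-2]])

```text
clock: 27.3
eef_pos: [503.5, -254.1, 230.5]
tool_rot: [3.138, -0.002, 1.49]
force: [0.8, -0.1, -0.5]
width: 0.2
gripper_force: 0.0
```

```bash
cp wh_B.npy wh_B2.npy; python3 - <<'E'
from h import *
C=snap('C')
f=lambda q:cv2.resize(q.clip(0,255).astype(np.uint8),(256,160),interpolation=cv2.INTER_CUBIC)
A=[np.load('wh_A%d.npy'%k) for k in range(10)]; B=np.load('wh_B2.npy'); I=np.load("scene0.npz")["im"][160:180,243:275].astype(float)
save(np.vstack([np.hstack([f(A[5]),f(A[6]),f(A[7])]),np.hstack([f(B),f(C),f(I)]),np.hstack([f(A[8]),f(A[9]),f(A[3])])]),"last.png")
print(np.abs(B-C).mean(),np.abs(A[6]-C).mean(),[round(np.abs(a-C)[4:15,7:18].mean(),1) for a in A])
E
```

```text
27.3 [ 503.5 -254.1  230.5] [ 0.8 -0.1 -0.5]
7.179166666666668 7.531076388888889 [np.float64(15.8), np.float64(17.0), np.float64(16.1), np.float64(15.0), np.float64(16.6), np.float64(16.7), np.float64(13.1), np.float64(15.5), np.float64(17.0), np.float64(14.5)]
```

View pics/last.png

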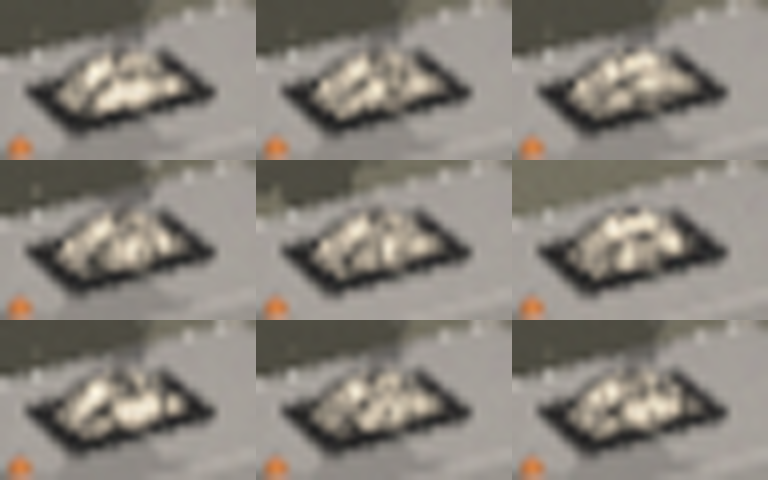

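```bash
sed -i 's/abs(q\[...,1\])<10/abs(q[...,1])<9/; s/>.3; Dm/>.8; Dm/' fit.py; for w in 14 24 ; do sed -i "s/5,255,[0-9]*)/5,255,$w)/" fit.py; python3 fit.py 0,1,2,3,4,5,6,7,8,9|head -5;echo; done
python3 - <<'E'
from h import *
A=np.array([np.load('wh_A%d.npy'%k) for k in range(10)]); B=np.load('wh_B2.npy')
m=np.zeros((20,32),bool)
e=np.abs(A-B).mean(-1); v=A.mean(-1).std(0)>6; m=v&(e[6]<6); m[10:, 13:]=0
print(m.sum(),[round(e[k][m].mean(),1) for k in range(10)],[round(np.abs(A[k]-A[6]).mean(-1)[m].mean(),1) for k in range(10)])
r=[np.pi,0,np.radians(87.1)]
go([560,0,230],87.1); go([579.5,352,200],87.1,[560,0,230],r)
E
```

```text
offset,dir,rot,h (0, 1, 0, 8) (np.float64(0.585), np.float64(491.0), np.float64(-358.0))
offset,dir,rot,h (0, 1, 1, 8) (np.float64(0.585), np.float64(494.0), np.float64(-356.0))
offset,dir,rot,h (0, 1, 0, 10) (np.float64(0.559), np.float64(493.0), np.float64(-358.0))
offset,dir,rot,h (0, 1, 3, 8) (np.float64(0.549), np.float64(490.0), np.float64(-358.0))
offset,dir,rot,h (0, 1, 2, 8) (np.float64(0.545), np.float64(491.0), np.float64(-357.0))

offset,dir,rot,h (0, 1, 0, 8) (np.float64(0.588), np.float64(493.0), np.float64(-356.0))
offset,dir,rot,h (0, 1, 3, 8) (np.float64(0.58), np.float64(490.0), np.float64(-358.0))
offset,dir,rot,h (0, 1, 0, 10) (np.float64(0.563), np.float64(492.0), np.float64(-356.0))
offset,dir,rot,h (0, 1, 1, 8) (np.float64(0.559), np.float64(495.0), np.float64(-357.0))
offset,dir,rot,h (0, 1, 2, 8) (np.float64(0.551), np.float64(490.0), np.float64(-359.0))

33 [np.float64(12.9), np.float64(24.4), np.float64(20.8), np.float64(15.0), np.float64(19.1), np.float64(14.2), np.float64(1.1), np.float64(20.8), np.float64(19.0), np.float64(17.1)] [np.float64(13.5), np.float64(24.4), np.float64(21.2), np.float64(15.2), np.float64(19.1), np.float64(13.9), np.float64(0.0), np.float64(20.5), np.float64(18.9), np.float64(16.9)]
go [560, 0, 230] [26.05  3.65 -0.1 ] spin [ 0.1  0.  -1.8]
go [579.5, 352, 200] [35.25  0.17  3.  ] spin [0. 0. 0.]
```

Call:
play_rows(targets=[[0,61.2,3.8,0,-1.8],[0,61.2,3.8,0,-1.8],[0,61.2,3.8,0,-1.8],[0,61.2,3.8,0,-1.8],[0,61.2,3.8,0,-1.8],[0,61.2,3.8,0,-1.8],[0,61.2,3.8,0,-1.8],[0,61.2,3.8,0,-1.8],[0,61.2,3.8,0,-1.8],[0,61.2,3.8,4,-1.8]])

```text
clock: 28.45
eef_pos: [576.3, 235.5, 216.4]
tool_rot: [3.139, 0.0, 1.514]
force: [0.8, -0.8, -0.3]
width: 85.4
gripper_force: 0.0
```

```bash
python3 - <<'E'
from h import *
s=ctrl.read_state();print(s["clock"],s["eef_pos"],s["tool_rot"],s["width"])
go([580.5,352.5,90],87.1)
E
```

```text
28.45 [576.30549188 235.50725489 216.42563558] [3.13903694e+00 3.98578073e-04 1.51446319e+00] 85.37696992008144
go [580.5, 352.5, 90] [11.71 -0.27 12.64] spin [ 0.1  0.  -0.3]
```

Call:
play_rows(targets=[[0,5,-0.1,4,0],[0,10,-0.2,8,0],[0,11.5,-0.2,11,0],[0,11.5,-0.2,12,0],[0,11.5,-0.2,12,0]])

```text
clock: 28.95
eef_pos: [576.6, 348.4, 91.6]
tool_rot: [-3.136, 0.005, 1.517]
force: [-0.4, -1.3, -0.5]
width: 85.4
gripper_force: 0.0
```

```bash
python3 - <<'E'
from h import *
np.set_printoptions(precision=1,suppress=True)
s=ctrl.read_state();print(s["clock"],s["eef_pos"],s["width"])
im,d=ctrl.get_image("scene"); P=cloud("scene",d); np.savez("s3.npz",im=im,d=d)
q=P.reshape(-1,3); q=q[(abs(q[:,0]-580)<90)&(abs(q[:,1]-352)<60)]
for z in range(0,150,6):
    k=q[(q[:,2]>=z)&(q[:,2]<z+6)]
    if len(k): print(z,len(k),np.percentile(k,3,axis=0)[:2],np.percentile(k,97,axis=0)[:2])
go([580.5,352.5,60],87.1)
E
```

```text
28.95 [576.6 348.4  91.6] 85.37229479549343
0 1905 [495.5 295.2] [665.  407.9]
6 65 [572.4 338.5] [605.5 377.1]
12 63 [575.3 341.5] [605.6 377.7]
18 79 [569.3 335.8] [635.4 396.4]
24 327 [561.7 333.9] [647.8 410. ]
30 17 [562.3 340.7] [638.1 411. ]
108 18 [531.8 344.4] [627.8 361.2]
114 49 [530.  341.7] [631.8 363.2]
120 56 [530.1 340.7] [635.  362.2]
126 63 [527.2 341.5] [634.8 362.3]
132 66 [531.1 341.1] [635.3 363.6]
138 48 [531.2 342.3] [634.7 362.9]
144 50 [530.5 342.7] [634.2 363.3]
go [580.5, 352.5, 60] [0.6 0.2 3.4] spin [-0.1  0.2 -0.3]
```

Call:
play_rows(targets=[[0,0.25,0.1,4,0],[0,0.25,0.1,8,0],[0,0.25,0.1,8.6,0],[0,0.25,0.1,8.6,0]])

```text
clock: 29.4
eef_pos: [581.0, 350.3, 11.0]
tool_rot: [3.141, 0.001, 1.514]
force: [-1.1, -0.2, 0.5]
width: 85.4
gripper_force: 0.0
```

```bash
cat > g.py <<'E'
from h import *
np.set_printoptions(precision=1,suppress=True)
s=ctrl.read_state();print(s["clock"],s["eef_pos"],s["force"],s["width"])
im,d=ctrl.get_image("scene"); P=cloud("scene",d)
e=s["eef_pos"]; q=P.reshape(-1,3); q=q[(abs(q[:,0]-e[0])<90)&(abs(q[:,1]-e[1]-3)<22)]
for z in range(0,72,4):
    k=q[(q[:,2]>=z)&(q[:,2]<z+4)]
    if len(k): print(z,len(k),np.percentile(k,3,axis=0)[:2],np.percentile(k,97,axis=0)[:2])
E
python3 g.py
```

```text
29.4 [581.  350.3  11. ] [-1.1 -0.2  0.5] 85.352333516896
0 604 [494.9 332.7] [667.7 374.1]
4 34 [506.4 341.1] [638.1 374.8]
8 26 [584.8 347.7] [605.8 374.5]
12 29 [589.8 343.6] [605.5 374.2]
16 36 [570.8 339.7] [605.4 374.5]
20 44 [569.6 337.1] [605.2 374.8]
24 205 [559.  336.3] [602.1 373.5]
28 116 [538.6 333.7] [601.3 373.2]
32 25 [535.4 344.4] [634.9 364.4]
36 29 [533.7 342.6] [636.1 364.8]
40 40 [534.9 342.9] [637.8 364.5]
44 30 [535.7 341.3] [638.4 364.6]
48 39 [526.9 341. ] [638.1 364.3]
52 37 [533.2 343.4] [638.6 364.8]
56 33 [535.7 344.6] [638.4 364.1]
60 34 [536.5 344.6] [636.7 365.3]
64 25 [533.1 345.6] [637.6 364.9]
68 24 [528.2 347.9] [637.1 366.6]
```

Call:
play_rows(targets=[[0,0.1,-0.2,1.2,0],[0,0.1,-0.2,1.8,0],[0,0.1,-0.2,1.9,0],[1,0.1,-0.2,1.9,0],[1,0.1,-0.2,1.9,0],[1,0.1,-0.2,1.9,0],[1,0.1,-0.2,1.9,0],[1,0.1,-0.2,1.9,0]])

```text
clock: 30.25
eef_pos: [579.2, 354.3, -6.9]
tool_rot: [3.139, -0.001, 1.517]
force: [-0.2, -0.3, 7.7]
width: 46.5
gripper_force: 65.7
```

Call:
play_rows(targets=[[1,0,0,-3,0],[1,0,0,-7,0],[1,0,0,-11,0],[1,-5,0.5,-11.5,0],[1,-10,-3,-11.5,0],[1,-15,-5,-11.5,0],[1,-20,-8,-11.5,0],[1,-25,-8,-11.5,0],[1,-26.5,-8,-11.5,0],[1,-26.5,-8,-11.5,0]])

```text
clock: 31.25
eef_pos: [482.6, 87.0, 106.8]
tool_rot: [-3.141, 0.003, 1.508]
force: [0.7, 0.6, -0.9]
width: 46.6
gripper_force: 62.1
```

```bash
cat > m.py <<'E'
from h import *
np.set_printoptions(precision=1,suppress=True)
s=ctrl.read_state();print(s["clock"],s["eef_pos"],s["tool_rot"],s["force"],s["width"])
e=s["eef_pos"]
for n in("scene","top"):
    im,d=ctrl.get_image(n); P=cloud(n,d); np.savez(n+"4.npz",im=im,d=d)
    for r in ctrl.trace(n,"cell_center")[:4]:
        q=P[r["pixels"]]; q=q[~np.isnan(q[:,0])]
        if abs(np.median(q[:,1])-e[1])<60: 
            zt=np.percentile(q[:,2],95); k=q[abs(q[:,2]-zt)<12]
            print(n,r["confidence"],r["bbox"],"min",np.percentile(q,3,axis=0),"max",np.percentile(q,97,axis=0),"top",k.mean(0),len(k))
    Z=P[...,2]; 
    for nm,z0,z1,y0,y1 in(("plate",41,47,20,180),("post",74,84,120,180)):
        q=P[(Z>z0)&(Z<z1)&(P[...,0]>450)&(P[...,0]<560)&(P[...,1]>y0)&(P[...,1]<y1)]; print(n,nm,len(q),q.min(0) if len(q) else 0,q.max(0) if len(q) else 0)
E
python3 m.py
```

```text
31.25 [482.6  87.  106.8] [-3.1  0.   1.5] [ 0.7  0.6 -0.9] 46.57603419887489
scene 0.72 [362.8, 208.5, 382.3, 233.2] min [377.1  -9.9   5.1] max [504.7 110.7 143.4] top [482.4  94.8 139.4] 192
scene plate 930 [456.8  45.7  41. ] [546.2 168.7  47. ]
scene post 44 [495.  144.   74.3] [513.4 159.6  83.3]
top 0.68 [307.8, 248.6, 311.6, 277.5] min [459.4  45.   39.1] max [530.8  56.2  47.6] top [494.8  50.1  43.5] 117
top plate 99 [457.9  44.9  41.3] [533.4  56.3  47. ]
top post 0 0 0
```

```bash
cat > cc.py <<'E'
from h import *
import sys
np.set_printoptions(precision=1,suppress=True)
def cellfit(P,e,z0,z1):
    q=P.reshape(-1,3); q=q[(abs(q[:,0]-e[0]-2)<26)&(abs(q[:,1]-e[1]-3)<32)&(q[:,2]>z0)&(q[:,2]<z1)]
    return q
if __name__=="__main__":
    z=np.load("scene4.npz"); P=cloud("scene",z["d"]); e=[482.6,87.0]
    for a in range(100,150,4):
        q=cellfit(P,e,a,a+4)
        if len(q)>2: print(a,len(q),q.min(0),q.max(0))
    m=P[...,2]; c=z["im"].astype(int)
    # circle fit of side wall points
    q=cellfit(P,e,114,134); A=np.c_[2*q[:,:2],np.ones(len(q))]; s=np.linalg.lstsq(A,(q[:,:2]**2).sum(1),rcond=None)[0]; print("circ",s[:2],np.sqrt(s[2]+s[0]**2+s[1]**2))
    from scipy.optimize import least_squares as LS
    print(LS(lambda p:np.hypot(q[:,0]-p[0],q[:,1]-p[1])-24,[484,90],loss="soft_l1").x)
    z=np.load("scene0.npz"); P=cloud("scene",z["d"]); q=cellfit(P,[580,351],5,22); print("orig",LS(lambda p:np.hypot(q[:,0]-p[0],q[:,1]-p[1])-24,[581,352],loss="soft_l1").x)
    # pins on plate in scene0
    X,Y,Z=P[...,0],P[...,1],P[...,2]
    k=P[(Z>47.5)&(Z<54)&(X>470)&(X<530)&(Y>55)&(Y<120)]; print("pins",len(k)); print(k[np.argsort(k[:,1])][:40])
E
python3 cc.py
```

```text
112 7 [471.1 101.5 112.3] [497.5 109.8 115.8]
116 18 [465.6  94.  116.4] [509.  111.4 119.9]
120 32 [465.4  92.1 120. ] [508.4 112.1 124. ]
124 24 [459.7  93.  124.1] [510.1 110.7 127.9]
128 29 [459.3  94.9 128. ] [507.5 112.6 132. ]
132 35 [459.5  94.2 132.1] [510.3 110.6 135.9]
136 54 [459.8  69.8 136.2] [510.6 109.7 140. ]
140 108 [459.   69.1 140.1] [509.5 110.7 144. ]
144 12 [458.7  80.5 144.2] [508.7  99.3 147.2]
148 8 [459.3  81.4 148. ] [509.4 101.4 151.1]
circ [483.4  86.4] 23.941138737840802
[482.9  86.2]
orig [580.3 352.9]
pins 41
[[499.1  56.4  48.7]
 [484.1  57.5  48.6]
 [517.   62.5  48.5]
 [521.5  63.9  51.2]
 [475.4  65.3  51.9]
 [475.7  65.8  49.4]
 [479.2  66.1  48.2]
 [480.4  67.2  52.1]
 [521.2  67.2  50. ]
 [477.1  67.4  48. ]
 [474.1  67.5  49.6]
 [524.9  67.7  52. ]
 [527.1  73.9  47.9]
 [507.5  79.7  48. ]
 [489.8  81.   49.4]
 [505.9  81.5  48.3]
 [502.   84.   47.9]
 [525.1  85.5  47.7]
 [490.3  88.5  48. ]
 [486.5  91.2  47.8]
 [516.   92.6  47.6]
 [486.5  94.5  49.6]
 [498.1  96.9  47.5]
 [486.6  98.1  48.8]
 [524.8 105.7  47.7]
 [523.7 107.6  51.1]
 [480.3 108.   51.4]
 [477.1 108.1  50.1]
 [515.3 108.7  47.8]
 [522.  109.3  48.4]
 [522.3 109.4  51.5]
 [481.6 109.5  50. ]
 [525.8 109.9  50.5]
 [475.8 110.3  47.9]
 [529.9 111.2  47.5]
 [524.  111.4  47.7]
 [481.6 112.6  51.7]
 [478.4 113.   47.7]
 [482.1 113.3  49.5]
 [526.6 114.3  47.8]]
```

Call:
play_rows(targets=[[1,0.24,1.7,0,0],[1,0.24,1.7,3,0],[1,0.24,1.7,4.5,0],[1,0.24,1.7,4.5,0],[1,0.24,1.7,4.5,0]])

```text
clock: 31.95
eef_pos: [500.9, 96.1, 61.1]
tool_rot: [-3.141, -0.0, 1.519]
force: [0.6, -0.1, 0.0]
width: 46.4
gripper_force: 62.1
```

```bash
cat > m2.py <<'E'
from h import *
from scipy.optimize import least_squares as LS
np.set_printoptions(precision=1,suppress=True)
s=ctrl.read_state();e=s["eef_pos"];print(s["clock"],e,s["tool_rot"],s["force"],s["width"])
im,d=ctrl.get_image("scene"); P=cloud("scene",d); np.savez("s5.npz",im=im,d=d); X,Y,Z=P[...,0],P[...,1],P[...,2]
zb=e[2]+7
q=P.reshape(-1,3); q=q[(abs(q[:,0]-e[0]-1)<26)&(q[:,1]>e[1]+2)&(q[:,1]<e[1]+30)&(q[:,2]>zb+5)&(q[:,2]<zb+24)]
print(len(q),"cell",LS(lambda p:np.hypot(q[:,0]-p[0],q[:,1]-p[1])-24,e[:2],loss="soft_l1").x)
w=P[(abs(X-e[0]-1)<22)&(abs(Y-e[1]-2)<30)&(Z>zb+20)&(Z<zb+40)]; print("ztop hist",np.histogram(w[:,2],bins=np.arange(zb+20,zb+41,2)))
k=P[(Z>47.5)&(Z<54)&(X>470)&(X<535)&(Y>100)&(Y<120)];print("pins+y",k[k[:,0]<500].mean(0),k[k[:,0]>500].mean(0))
E
python3 m2.py
```

```text
31.95 [500.9  96.1  61.1] [-3.1 -0.   1.5] [ 0.6 -0.1  0. ] 46.43831005096984
132 cell [500.4  95. ]
ztop hist (array([15, 11, 37, 63, 39,  8,  1,  0,  0,  2]), array([ 88.1,  90.1,  92.1,  94.1,  96.1,  98.1, 100.1, 102.1, 104.1,
       106.1, 108.1]))
pins+y [479.7 110.4  50. ] [523.2 110.   49.4]
```

Call:
play_rows(targets=[[1,-0.74,0,0,0],[1,-0.74,0,0.8,0],[1,-0.74,0,1.2,0],[1,-0.74,0,1.2,0],[1,-0.74,0,1.2,0]])

```text
clock: 32.5
eef_pos: [500.2, 87.6, 49.0]
tool_rot: [-3.141, -0.0, 1.517]
force: [0.2, 0.4, -1.7]
width: 46.9
gripper_force: 62.1
```

```bash
python3 m2.py
```

```text
32.5 [500.2  87.6  49. ] [-3.1 -0.   1.5] [ 0.2  0.4 -1.7] 46.942607968969725
125 cell [500.5  86.4]
ztop hist (array([12,  9, 47, 58, 37,  7,  2,  2,  0,  0]), array([76., 78., 80., 82., 84., 86., 88., 90., 92., 94., 96.]))
pins+y [478.1 109.2  49.1] [523.3 109.8  50.4]
```

Call:
play_rows(targets=[[1,0.08,0,0.4,0],[1,0.08,0,0.8,0],[1,0.08,0,1.0,0],[1,0.08,0,1.0,0]])

```text
clock: 32.95
eef_pos: [500.1, 88.3, 38.7]
tool_rot: [-3.141, 0.0, 1.517]
force: [0.3, -0.8, -1.2]
width: 46.6
gripper_force: 62.1
```

Call:
play_rows(targets=[[1,0,0,0.1,0],[1,0,0,0.1,0]])

```text
clock: 33.15
eef_pos: [500.4, 88.4, 38.1]
tool_rot: [-3.142, 0.0, 1.517]
force: [0.6, -0.6, -0.8]
width: 46.5
gripper_force: 62.1
```

Call:
play_rows(targets=[[1,0,0,0.1,0],[1,0,0,0.15,0],[1,0,0,0.15,0]])

```text
clock: 33.45
eef_pos: [500.5, 88.4, 37.0]
tool_rot: [3.141, -0.0, 1.517]
force: [-0.9, -0.0, 3.1]
width: 46.5
gripper_force: 64.3
```

Call:
play_rows(targets=[[0,0,0,0,0],[0,0,0,0,0],[0,0,0,0,0],[0,0,0,-0.3,0],[0,0,0,-2,0],[0,0,0,-6,0],[0,0,0,-9,0],[0,0,0,-9,0]])

```text
clock: 34.25
eef_pos: [503.1, 88.7, 130.3]
tool_rot: [3.134, -0.002, 1.517]
force: [0.3, -0.3, -0.8]
width: 85.2
gripper_force: 0.0
```

```bash
python3 - <<'E'
from h import *
from scipy.optimize import least_squares as LS
np.set_printoptions(precision=1,suppress=True)
s=ctrl.read_state();e=s["eef_pos"];print(s["clock"],e,s["width"])
im,d=ctrl.get_image("scene"); P=cloud("scene",d); X,Y,Z=P[...,0],P[...,1],P[...,2]
q=P[(abs(X-500)<27)&(Y>88)&(Y<116)&(Z>52)&(Z<66)]
print("cell",LS(lambda p:np.hypot(q[:,0]-p[0],q[:,1]-p[1])-24,[500,88],loss="soft_l1").x)
w=P[(abs(X-500)<27)&(abs(Y-88)<27)&(Z>40)&(Z<90)]; print(np.histogram(w[:,2],bins=np.arange(46,90,3)))
po=P[(Z>74)&(Z<84)&(X>480)&(X<530)&(Y>130)&(Y<175)]; print("post",len(po),po.min(0),po.max(0))
go([503,195,80],87.1)
E
```

```text
34.25 [503.1  88.7 130.3] 85.18216056985686
cell [500.5  87.6]
(array([ 31,  26,  29,  20,  25,  25,  26,  67, 111,  28,   0,   0,   0,
         0]), array([46, 49, 52, 55, 58, 61, 64, 67, 70, 73, 76, 79, 82, 85, 88]))
post 44 [494.8 142.9  74.1] [511.9 162.5  82.6]
go [503, 195, 80] [10.6 -0.5  4.9] spin [ 0.2 -0.1 -0.2]
```

Call:
play_rows(targets=[[1,5,0,0,0],[1,10.6,-0.3,0,0],[1,10.6,-0.3,0,0],[1,10.6,-0.3,2,0],[1,10.6,-0.3,4,0],[1,10.6,-0.3,4,0]])

```text
clock: 34.9
eef_pos: [500.4, 193.5, 83.7]
tool_rot: [-3.135, 0.003, 1.517]
force: [0.1, -0.4, -0.5]
width: 0.4
gripper_force: 0.0
```

```bash
python3 - <<'E'
from h import *
np.set_printoptions(precision=1,suppress=True)
s=ctrl.read_state();e=s["eef_pos"];print(s["clock"],e,s["tool_rot"],s["width"])
z=np.load("scene0.npz");P=cloud("scene",z["d"]);X,Y,Z=P[...,0],P[...,1],P[...,2]
for y in range(160,215,4):
    m=(abs(X-505)<18)&(Y>=y)&(Y<y+4); print(y,m.sum(),Z[m].max() if m.any() else 0)
go([505,192,58],86.9)
E
```

```text
34.9 [500.4 193.5  83.7] [-3.1  0.   1.5] 0.35801573858875235
160 50 79.69521206269712
164 50 48.595345880067725
168 1 35.352892344890165
172 0 0
176 0 0
180 0 0
184 3 42.76127480144498
188 17 46.235113159594334
192 19 47.13765003805872
196 100 49.968675893753925
200 50 45.78696542010482
204 75 24.31403264267101
208 25 13.864974995980674
212 20 2.4414510211745437
go [505, 192, 58] [-0.1  0.5  2.6] spin [-0.4  0.2  0. ]
```

Call:
play_rows(targets=[[1,0,0.4,2.4,0],[1,0,0.4,2.4,0],[1,-1.2,0.4,2.4,0],[1,-1.7,0.4,2.4,0],[1,-2.1,0.4,2.4,0],[1,-2.6,0.4,2.4,0],[1,-3.2,0.4,2.4,0],[1,-3.9,0.4,2.4,0],[1,-4.7,0.4,2.4,0],[1,-5.5,0.4,2.4,0]])

```text
clock: 35.9
eef_pos: [504.3, 138.7, 62.8]
tool_rot: [3.141, -0.0, 1.517]
force: [0.5, 1.3, 1.3]
width: 0.2
gripper_force: 0.9
```

Call:
play_rows(targets=[[1,-0.8,0,0,0],[1,-1.6,0,0,0],[1,-2.4,0,0,0],[1,-3.2,0,0,0],[1,-3.8,0,0,0],[1,-4.3,0,0,0],[1,-4.7,0,0,0]])

```text
clock: 36.6
eef_pos: [501.7, 91.8, 62.7]
tool_rot: [3.141, 0.0, 1.517]
force: [1.3, 1.5, 0.4]
width: 0.2
gripper_force: 0.8
```

Call:
play_rows(targets=[[1,-0.4,0,0,0],[1,-0.7,0,0,0],[1,-0.9,0,0,0],[1,-1.1,0,0,0]])

```text
clock: 37.0
eef_pos: [501.1, 81.4, 62.7]
tool_rot: [3.142, -0.0, 1.517]
force: [1.5, 1.0, 0.6]
width: 0.2
gripper_force: 0.8
```

Call:
play_rows(targets=[[1,-0.3,0,0,0],[1,-0.6,0,0,0],[1,-0.8,0,0,0],[1,-0.8,0,0,0]])

```text
clock: 37.4
eef_pos: [500.9, 79.7, 62.8]
tool_rot: [-3.142, -0.007, 1.522]
force: [2.1, 15.0, -0.6]
width: 0.2
gripper_force: 7.5
```

Call:
play_rows(targets=[[1,1,0,0,0],[1,3,0,-1,0],[1,5,0,-6,0],[1,5,0,-11,0],[1,5,0,-13,0]])

```text
clock: 37.9
eef_pos: [504.1, 123.5, 195.9]
tool_rot: [3.139, -0.0, 1.518]
force: [0.5, 0.7, 0.4]
width: -0.1
gripper_force: 0.0
```

```bash
python3 - <<'E'
from h import *
from scipy.optimize import least_squares as LS
np.set_printoptions(precision=1,suppress=True)
s=ctrl.read_state();e=s["eef_pos"];print(s["clock"],e,s["force"])
im,d=ctrl.get_image("scene"); P=cloud("scene",d); X,Y,Z=P[...,0],P[...,1],P[...,2]
q=P[(abs(X-496)<27)&(Y>-3)&(Y<25)&(Z>52)&(Z<66)]; print("cell",len(q),LS(lambda p:np.hypot(q[:,0]-p[0],q[:,1]-p[1])-24,[496,-2],loss="soft_l1").x)
po=P[(Z>74)&(Z<84)&(X>480)&(X<530)&(Y>40)&(Y<90)]; print("post",len(po),po.mean(0))
# rig frame clouds of gun, origin guess per camera
for n,o in(("top",(545.8,31.6)),("scene",(547,35))):
    z=np.load(n+"0.npz");P=cloud(n,z["d"]);a=np.radians(2.93)
    x=P[...,0]-o[0];y=P[...,1]-o[1];rx=np.cos(a)*x-np.sin(a)*y;ry=np.sin(a)*x+np.cos(a)*y;Z=P[...,2]
    print(n)
    for yy in range(-160,-40,8):
        m=(ry>=yy)&(ry<yy+8)&(Z>112)&(rx>20)&(rx<150)
        t=m&(Z>132); l=m&(Z<=137)&(rx<88)
        print(yy,"grip",t.sum(),rx[t].min() if t.any() else 0,rx[t].max() if t.any() else 0,"z",np.median(Z[t]) if t.any() else 0,"lever",l.sum(),rx[l].min() if l.any() else 0,rx[l].max() if l.any() else 0,np.median(Z[l]) if l.any() else 0)
E
```

```text
37.9 [504.1 123.5 195.9] [0.5 0.7 0.4]
cell 90 [495.6  -2.8]
post 41 [499.6  62.9  78.9]
top
-160 grip 12 82.07310669001595 107.72056088775561 z 137.9967347410086 lever 2 82.07310669001595 84.40162921136165 136.35097876917246
-152 grip 41 79.78362932960805 109.75411267390919 z 138.00381122339184 lever 11 79.42647954597886 86.52662104357876 133.64926022094653
-144 grip 50 79.6763542882493 109.94031832031921 z 138.28143165261804 lever 7 79.6763542882493 86.56161216081975 134.34044499846448
-136 grip 40 79.5761930559793 109.72298822661112 z 138.38953563490412 lever 6 79.5761930559793 86.11859045787733 132.21087705564344
-128 grip 49 81.00920708902976 109.12406692416984 z 138.7815434121352 lever 7 79.60159805156142 86.29928789989485 134.1151594864075
-120 grip 41 80.81336570806798 109.13175607623855 z 138.36698107611403 lever 8 79.6654464632032 85.74093976102904 131.4811812182872
-112 grip 50 57.55634776860266 108.83668212430791 z 137.6993889931765 lever 16 57.55634776860266 87.6840110046979 133.40978574022068
-104 grip 52 57.300134914053736 108.37110671526408 z 137.74939086281108 lever 
[... 2049 characters left out ...]
5 z 138.61319353255965 lever 9 62.260930884923134 69.45000978080327 133.41992746675612
-80 grip 31 64.8272364445462 111.06837742561187 z 138.03797947795613 lever 7 64.8272364445462 72.26048547785841 133.73933134709466
-72 grip 26 67.43508752568377 110.85768752064169 z 137.8768165452691 lever 3 67.43508752568377 72.28361611492514 135.83211295445005
-64 grip 2 66.64366288306908 128.46921575409831 z 138.03767337412404 lever 1 66.64366288306908 66.64366288306908 135.74847560469414
-56 grip 23 54.13553022727907 137.72320567461713 z 143.45997913959934 lever 0 0 0 0
-48 grip 92 20.880096982107446 139.68050367476283 z 144.98151277004285 lever 4 20.880096982107446 28.359852697116988 133.1272002026132
```

Call:
play_rows(targets=[[0,-5,3.5,0,0],[0,-9,7,0,0],[0,-13,10,0,0],[0,-17,12,0,0],[0,-18.2,13.6,0,0],[0,-18.2,13.6,0,0],[0,-18.2,13.6,0.5,0],[0,-18.2,13.6,0.5,0]])

```text
clock: 38.75
eef_pos: [627.4, -64.1, 186.1]
tool_rot: [-3.138, -0.001, 1.518]
force: [-1.1, -0.1, -0.2]
width: 85.6
gripper_force: 0.0
```

```bash
python3 - <<'E'
from h import *
s=ctrl.read_state();print(s["clock"],s["eef_pos"],s["tool_rot"],s["width"],s["force"])
go([630.7,-65.4,97],87.07)
E
```

```text
38.75 [627.42048041 -64.1405225  186.11862315] [-3.13757378e+00 -1.13993031e-03  1.51807994e+00] 85.6344200706055 [-1.09278805 -0.08019055 -0.23542882]
go [630.7, -65.4, 97] [-0.12  0.37  8.91] spin [-0.2 -0.1 -0.1]
```

Descend half-way, verify position, then go on.

Call:
play_rows(targets=[[0,-0.1,0.3,1.5,0],[0,-0.1,0.3,3,0],[0,-0.1,0.3,3.5,0],[0,-0.1,0.3,3.5,0]])

```text
clock: 39.15
eef_pos: [631.2, -66.0, 151.3]
tool_rot: [-3.139, -0.0, 1.518]
force: [-0.1, -0.6, 0.9]
width: 85.4
gripper_force: 0.0
```

```bash
python3 - <<'E'
from h import *
np.set_printoptions(precision=1,suppress=True)
s=ctrl.read_state();e=s["eef_pos"];print(s["clock"],e,s["tool_rot"],s["force"])
im,d=ctrl.get_image("scene"); P=cloud("scene",d); a=np.radians(2.93)
x=P[...,0]-547;y=P[...,1]-35;rx=np.cos(a)*x-np.sin(a)*y;ry=np.sin(a)*x+np.cos(a)*y;Z=P[...,2]
for z in range(164,200,6):
    m=(Z>z)&(Z<z+6)&(rx>20)&(rx<160)&(ry<-60)&(ry>-130)
    if m.any(): print(z,m.sum(),rx[m].min(),rx[m].max(),ry[m].min(),ry[m].max())
go([630.7,-65.4,97],87.07)
E
```

```text
39.15 [631.2 -66.  151.3] [-3.1 -0.   1.5] [-0.1 -0.6  0.9]
164 1 45.752585760049556 45.752585760049556 -104.27643180557574 -104.27643180557574
170 24 44.15771106925555 140.02888012558986 -107.0500898179107 -84.56391345545347
176 34 37.37265918700909 146.08147307948275 -107.80587416077013 -81.45104593696125
182 49 32.38888051833519 148.30820816191266 -105.20440225824305 -81.63464983483206
188 47 31.011358874871135 146.71471926600688 -104.84638253970319 -82.85597127893232
194 43 34.725625024990094 147.62159855208458 -106.9949520730437 -81.9010366804151
go [630.7, -65.4, 97] [ 0.1 -0.1  5.5] spin [-0.1 -0.  -0.1]
```

Call:
play_rows(targets=[[0,0,-0.05,2,0],[0,0,-0.05,4,0],[0,0,-0.05,5.4,0],[0,0,-0.05,5.4,0],[0,0,-0.05,5.4,0]])

```text
clock: 39.7
eef_pos: [632.1, -67.0, 99.1]
tool_rot: [3.141, 0.0, 1.517]
force: [0.0, 0.1, 0.5]
width: 85.5
gripper_force: 0.0
```

Call:
play_rows(targets=[[0.55,0,0,0,0],[0.55,0,0,0,0],[0.55,0,0,0,0]])

```text
clock: 40.0
eef_pos: [630.2, -67.3, 99.2]
tool_rot: [-3.139, 0.0, 1.516]
force: [-6.0, -1.1, 4.3]
width: 43.6
gripper_force: 3.0
```

Call:
play_rows(targets=[[0.55,0,0,0,0],[0.55,0,0,0,0]])

```text
clock: 40.2
eef_pos: [630.2, -67.3, 99.5]
tool_rot: [-3.139, -0.0, 1.517]
force: [-4.2, -1.4, 6.4]
width: 40.9
gripper_force: 69.3
```

Call:
play_rows(targets=[[0.55,0,0,0,0],[0.55,0,0,0,0],[0.55,0,0,0,0],[0,0,0,0,0],[0,0,0,0,0],[0,0,0,0,0],[0,0,0,0,0],[0,0,0,-2,0],[0,0,0,-6,0],[0,0,0,-10,0]])

```text
clock: 41.2
eef_pos: [632.2, -67.3, 199.7]
tool_rot: [3.141, 0.001, 1.517]
force: [0.7, 0.1, 0.1]
width: 85.4
gripper_force: 0.0
```

```bash
python3 - <<'E'
from h import *
from scipy.optimize import least_squares as LS
np.set_printoptions(precision=1,suppress=True)
s=ctrl.read_state();print(s["clock"],s["eef_pos"],s["force"],s["width"])
im,d=ctrl.get_image("scene"); P=cloud("scene",d); X,Y,Z=P[...,0],P[...,1],P[...,2]
q=P[(abs(X-496)<27)&(Y>-3)&(Y<25)&(Z>52)&(Z<66)]; print("cell",len(q),LS(lambda p:np.hypot(q[:,0]-p[0],q[:,1]-p[1])-24,[496,-2],loss="soft_l1").x)
po=P[(Z>74)&(Z<84)&(X>480)&(X<530)&(Y>40)&(Y<90)]; print("post",len(po),po.mean(0))
C=np.load("wh_C.npy"); c=im[160:180,243:275]; print("wheel vs C",np.abs(C-c)[4:15,6:28].mean())
a=np.radians(2.93); x=X-547;y=Y-35;rx=np.cos(a)*x-np.sin(a)*y;ry=np.sin(a)*x+np.cos(a)*y
m=(ry>-104)&(ry<-88)&(Z>112)&(Z<137)&(rx>20)&(rx<88); print("lever",m.sum(),rx[m].min() if m.any() else 0)
E
```

```text
41.2 [632.2 -67.3 199.7] [0.7 0.1 0.1] 85.40167100126455
cell 89 [496.3  -2.8]
post 39 [500.   63.4  79.7]
wheel vs C 41.484848484848484
lever 19 55.461470216950104
```

Call:
play_rows(targets=[[0,4,0,-2,0],[0,9,0,-3,0],[0,14,0,-3,0],[0,18,0,-3,0],[0,18,0,-3,0]])

```text
clock: 41.75
eef_pos: [641.8, 123.0, 228.6]
tool_rot: [3.14, -0.006, 1.528]
force: [-0.5, -0.0, -0.6]
width: 85.6
gripper_force: 0.0
```

```bash
python3 - <<'E'
from h import *
c=snap("D"); C=np.load("wh_C.npy"); A=[np.load("wh_A%d.npy"%k) for k in range(10)]
m=np.zeros((20,32),bool); e=np.abs(A[6]-np.load("wh_B2.npy")).mean(-1); v=np.array(A).mean(-1).std(0)>6; m=v&(e<6); m[10:,13:]=0
print("vsC",np.abs(C-c).mean(),np.abs(C-c).mean(-1)[m].mean(),[round(np.abs(a-c).mean(-1)[m].mean(),1) for a in A])
E
```

```text
41.75 [641.8 123.  228.6] [-0.5 -0.  -0.6]
vsC 35.52760416666667 51.033670033670035 [np.float64(43.6), np.float64(57.2), np.float64(52.7), np.float64(46.4), np.float64(55.4), np.float64(53.9), np.float64(49.7), np.float64(60.2), np.float64(46.8), np.float64(44.3)]
```

```bash
python3 - <<'E'
from h import *
np.set_printoptions(precision=0,suppress=True)
im,d=ctrl.get_image("scene"); P=cloud("scene",d)
print(P[167,257],P[172,250],P[163,262],P[190,250]); c=im[160:180,243:275].astype(float)
print(c.mean(-1)[3:15,6:28]); print(np.abs(im.astype(int)-np.load("scene0.npz")["im"]).mean(-1)[150:200:6,220:300:8])
E
```

```text
[ 494. -358.   90.] [ 515. -363.   79.] [ 453. -396.   75.] [ 547. -318.   52.]
[[ 73.  76.  76.  76.  75.  76.  73.  76.  82.  90.  93.  99.  99. 105.
  108. 108. 107. 106. 108. 108. 109. 110.]
 [ 73.  75.  73.  76.  85.  86.  94.  94.  98. 107. 110. 109. 107. 108.
  107. 110. 107. 107. 107. 110. 109. 109.]
 [ 82.  85.  93.  93.  99. 102. 107. 100.  97.  97. 106. 105. 107. 108.
   99. 106. 108. 107. 106. 107. 107. 108.]
 [100. 101. 108. 109. 107.  96.  89.  95.  76.  77. 100. 106.  95.  86.
   72.  88. 106. 108. 105. 107. 108. 109.]
 [109. 109. 109.  95.  87.  95. 107. 119.  72.  84.  99. 121. 102.  89.
   52.  53.  82. 107. 109. 108. 111. 110.]
 [110. 108.  91.  76.  81. 117. 147. 136. 104.  98.  81. 106.  97.  96.
   61.  37.  43.  83.  97. 108. 107. 109.]
 [ 93.  85.  70.  85. 110. 128. 132. 110.  96.  94. 105. 113.  75.  69.
   72.  68.  57.  47.  65.  96. 108. 110.]
 [ 63.  43. 112. 111. 109. 118.  86.  75.  63.  66. 128. 102.  66.  87.
   98.  98.  80.  44.  36.  66.  88. 108.]
 [ 55. 108. 119. 108. 102.  85.  56.  63.  71.  41. 116.  65.  45.  83.
   86.  82.  66.  39.  37.  32.  54. 104.]
 [ 53. 106.  92.  98.  87.  47.  55.  68.  83.  57.  83.  76.  41.  45.
   48.  33.  30.  32.  48.  55.  84. 110.]
 [ 48.  46.  63.  81.  77.  45.  48.  63.  63.  48.  49.  65.  52.  36.
   50.  47.  81.  82.  88.  89. 108. 107.]
 [ 85.  49.  45.  35.  62.  44.  32.  34.  29.  29.  35.  57.  72.  83.
   85.  90. 103. 107. 107. 106. 107. 107.]]
[[ 1.  1.  1. 30. 34. 33. 33. 36.  1.  2.]
 [ 2.  2. 33. 34. 32. 32. 31.  1.  1.  1.]
 [ 1.  1. 30. 36. 32. 31. 50.  3.  2. 12.]
 [ 3.  2. 15.  6. 39. 88. 50.  1.  0. 30.]
 [ 3.  3.  3.  5. 17. 23. 54. 52.  3. 64.]
 [ 1.  0.  2.  4.  3. 67. 61. 62.  4. 65.]
 [ 2.  1.  4.  3.  3. 63. 63. 60.  1. 62.]
 [ 2.  2.  5.  4.  2. 61. 60. 61.  2. 11.]
 [ 3.  1.  2.  4.  0. 60. 64. 21.  2.  2.]]
```

```bash
python3 -c "
from cell import ctrl
print(ctrl.finish_job())"
```

```text
the job is handed in; nothing more can be done
None
```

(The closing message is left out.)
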